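# Cross-stack kit cartons on the carrier and clamp them in the fan bay

## Robot

A 6-joint arm with a two-finger parallel gripper is mounted at the origin on a cart in front of the work surface, level with it; the furniture and walls round the work are solid. World frame = base frame: x ahead of the robot, y to its left, z up, the work surface at z = 0. Lengths are in mm, angles in rad, forces in N, time in s.
With the tool pointing down it reaches from about 350 to 925 mm from the base axis. Payload 6.4 kg.
Tool frame: the origin (TCP) lies midway between the tips of the shut fingers; the grasp point (between the pads) lies 19 mm behind it; z points along the fingers, y is the direction in which the jaws open and shut (so a half turn about z gives the same grasp; the last joint's range is limited). The gripper opens to 85 mm and grips with 20 to 120 N. Pads are 22 mm wide; open, the fingers measure 114 mm over their backs; the gripper's body (76 mm by 85 mm) begins 54 mm behind the grasp point. The pads swing forward as they close: fully open they stand 13 mm farther back than shut.
Start: joints at [-1.352, 0.245, 1.558, -0, 1.339, -0.174], TCP at [248.81, -600.506, 210.79] pointing down, gripper open.
Joint ranges: [-3.13, 3.13], [-1.02, 2.26], [0.13, 2.54], [-0.95, 4.09], [0.21, 2.88], [-2.74, 2.74]. Speed limits (rad/s): [2.57, 2.57, 3.14, 3.14, 3.14, 3.14].

## Interface

Orientations are given as a rotation vector (axis times angle).
In Python, from workcell import robot gives the robot as it stands.
- The arm moves only by the tool jog_arm, never from a script. Its arguments are lists of equal length, an entry for each row: "delta_pos": the shift along the tool's x, y, z in mm, a list of three; "spin": the turn about the tool's z in rad. A call has 1 to 5 rows; each row is the pose to reach, as a shift and turn from the pose commanded when the call began, along the tool's axes at that moment; what a row does not reach only later rows make up. A row lasts 1/12 s, in which the tool goes at most 41.7 mm and 7.16 degrees, less where a joint would pass 70% of its speed; a pose out of reach is approached as far as the arm can. A call with a gripper value outside its range is refused whole. "grip" is the gripper command: -1 is fully open, 1 is shut, values between are in proportion, set as the call begins (left out, the last holds). The fingers move at their own pace and stop on an object; "force" is the grip in N (left out, the last holds). Time passes only in rows, so rows that repeat a pose let the fingers close. It gives the time, the measured TCP pose, the force and the opening at its end, in the units of the state.
- robot.state(): the state, without advancing time (a new reading comes with each control period).
- robot.grab_frame(name): name is "scene" or "top" or "wrist"; returns a dict with "image" (400x640x3 uint8, red, green, blue), "intrinsics" (3x3 intrinsics, pixels), "R" (3x3) and "t" (3): a world point X has camera coordinates R X + t. Camera axes: x right, y down, z forward; pixel columns grow to the right and rows downward; lengths in mm; the calibration is good to about 2 mm. A picture is of the moment at which its call begins. There is no depth.
- robot.sign_off(): hands the job in, once; it reports no verdict.
The state is a dict: "time_s": time; "joints": joint angles; "qvel": joint speeds; "joint_efforts": joint torques, N m; "ee_pos": TCP position; "eef_rot": TCP orientation; "force": force on the tool from outside, world axes, zero at the start; "wrist_torque": the same for the moment, N m; "gripper_width": finger opening in mm.
Only numpy, scipy, OpenCV 4.12 (cv2) and the standard library are available. Lean on these libraries where they do the work, as an engineer would, in place of code of your own. Each camera call takes 0.05 s, during which the arm holds its last target.

## Task

One brown carton already lies on the carrier board at the loading end of the roller track: stack all the others with it there, two to a layer on the square mat, the first layer along the track, the next across it, a third along it again, outer faces in line with the mat's edges so that an air gap stays between the two (an odd last carton takes either place of its layer). Then, with the sprung bail swung back out of the way, push the carrier along the rollers until it is fully home in the bay, and swing the bail forward so that it bears down on the stack. Leave the other things on the bench where they are.

Things in the scene. Friction and masses are not known exactly. Their poses are not given: they have to be found in the camera images.
- station: Roller track 120 mm wide, fixed, fan bay at its far end. Origin on the bench under the middle of the loading end; x along the track to the fan, y left, z up. Free rollers (x -44 to 154 mm, tops 36 mm high) with slight friction: 1 to 2 N moves the carrier, else it stays. Guide rails: inner faces y = +-53, 6 mm thick, tops 42 mm high.
- bay_home (a point): Point on the roller tops, 115 mm along the track from the station's origin: here is the carrier's origin when it stands fully home against the bumpers. Round the bay: cheek plates at y = +-64 mm, 30 to 90 mm beyond this point, 156 mm high; behind them the white fan housing, 92 to 146 mm beyond it, 124 mm high.
- carrier: Loose white board 100 x 100 x 8 mm, 0.45 kg, on the rollers at the loading end. Origin mid underside, x along the track to the fan, z up. Centred on top: black square mat, 86 x 86 mm, the stack's footprint, 8 mm above the origin. Backwards sticks a steel push rod, 13 mm thick, level at y = 0 from x = -56 to -112 mm, axis 34 mm above the origin, with a 19 mm ball on its end.
- bail (a joint): Hinge angle (rad) of the bail, a sprung U of steel bar. 0: down on its stop, where it bars the bay to a stack; grows as it swings up and back to the fan; 2.44: rear stop. An over-centre spring pulls it down (about 3 N at the crossbar) below 2.0 and back to the rear stop above 2.2, so it parks there by itself. It bears on two layers at about 0.19, on three at about 0.53.
- bail_bar (a point): Middle of the bail's round crossbar: 9 mm thick, clear for 90 mm, parallel to the station's y, 92 mm from the hinge axis. It can be pinched or pushed here; let go a little above the stack, it swings down onto it by itself, damped.
- bail_hinge (a point): Middle of the bail's hinge axis: parallel to the station's y, 139 mm above the bench, 65 mm beyond bay_home along the track. At joint value q the crossbar lies 92*cos(q - 0.524) mm from it towards the loading end and 92*sin(q - 0.524) mm above it.
- low_left (a point): Place in the stack, moves with the carrier: the centre of a bottom-layer carton, which lies along the track, on the left (+y) side; 28 mm from the middle of the mat, 23 mm above the carrier's origin.
- low_right (a point): Place in the stack, moves with the carrier: the centre of a bottom-layer carton, which lies along the track, on the right (-y) side; 28 mm from the middle of the mat, 23 mm above the carrier's origin.
- mid_front (a point): Place in the stack, moves with the carrier: the centre of a second-layer carton, which lies across the track, on the fan (+x) side; 28 mm from the middle of the mat, 53 mm above the carrier's origin.
- mid_rear (a point): Place in the stack, moves with the carrier: the centre of a second-layer carton, which lies across the track, on the loading (-x) side; 28 mm from the middle of the mat, 53 mm above the carrier's origin.
- top_left (a point): Place in the stack, moves with the carrier: the centre of a third-layer carton, which lies along the track, on the left (+y) side; 28 mm from the middle of the mat, 83 mm above the carrier's origin.
- top_right (a point): Place in the stack, moves with the carrier: the centre of a third-layer carton, which lies along the track, on the right (-y) side; 28 mm from the middle of the mat, 83 mm above the carrier's origin.
- carton1: Plain closed brown kit carton, 86 x 30 x 30 mm (x, y, z), 55 to 115 g; all are alike, any long face may be up. Origin at its centre, x along its length. Grip it across its 30 mm width. Three to five of carton1 to carton5 lie flat on the bench, 1 and 2 left of the track, 3 to 5 right of it, some 25 mm from the wall; the absent ones read None.
- carton2: Plain closed brown kit carton, 86 x 30 x 30 mm (x, y, z), 55 to 115 g; all are alike, any long face may be up. Origin at its centre, x along its length. Grip it across its 30 mm width. Three to five of carton1 to carton5 lie flat on the bench, 1 and 2 left of the track, 3 to 5 right of it, some 25 mm from the wall; the absent ones read None.
- carton3: Plain closed brown kit carton, 86 x 30 x 30 mm (x, y, z), 55 to 115 g; all are alike, any long face may be up. Origin at its centre, x along its length. Grip it across its 30 mm width. Three to five of carton1 to carton5 lie flat on the bench, 1 and 2 left of the track, 3 to 5 right of it, some 25 mm from the wall; the absent ones read None.
- carton4: Plain closed brown kit carton, 86 x 30 x 30 mm (x, y, z), 55 to 115 g; all are alike, any long face may be up. Origin at its centre, x along its length. Grip it across its 30 mm width. Three to five of carton1 to carton5 lie flat on the bench, 1 and 2 left of the track, 3 to 5 right of it, some 25 mm from the wall; the absent ones read None.
- carton5: Plain closed brown kit carton, 86 x 30 x 30 mm (x, y, z), 55 to 115 g; all are alike, any long face may be up. Origin at its centre, x along its length. Grip it across its 30 mm width. Three to five of carton1 to carton5 lie flat on the bench, 1 and 2 left of the track, 3 to 5 right of it, some 25 mm from the wall; the absent ones read None.
- carton6: Plain closed brown kit carton, 86 x 30 x 30 mm (x, y, z), 55 to 115 g; all are alike, any long face may be up. Origin at its centre, x along its length. Grip it across its 30 mm width. It already lies in place at low_right on the carrier.
- fuse_box: Small yellow paper box, 62 x 42 x 22 mm, loose on the bench; origin in the middle of its underside. Not part of the job: leave it where it stands.
- tape_roll: Black tape roll, 56 mm across, 19 mm high, loose on the bench; origin in the middle of its underside. Not part of the job: leave it where it stands.
- spare_knob: Blue knob, 57 mm across, 51 mm high, loose on the bench; origin in the middle of its underside. Not part of the job: leave it where it stands.
- funnel: White funnel standing on its rim, 62 mm across, 65 mm high, loose on the bench; origin in the middle of its underside. Not part of the job: leave it where it stands.

How it is judged:
By the outcome, as a careful person would: the job done as asked, in the order asked, and still so for the second after the job is handed in, with the robot touching nothing.
Of carton1, carton2, carton3, carton4, carton5 only 3 to 5 are there at a start; the rules pass over those that are not, and their reading is None.
At some moment in a run one of carton1, carton2 may be knocked a few centimetres aside while the robot is not near it.
Once in a run the grip may slacken for a moment while it holds something.
It also fails if it takes over 210 s, if anything falls off the work surface, if the arm or the gripper's body presses on something with over 40 N, if the wrist force passes 120 N, or if a joint passes its speed limit or range.

## Working session

There is one attempt and no reset: what is moved stays moved. The work goes in short steps, Python scripts to look and compute and a tool call to move; the robot and the scene stay as the last step left them, time stands still between calls to the robot, and variables do not carry over. Pictures are saved under pics/ and viewed, and the job is handed in when it is done.

Besides the shell and the picture viewer there is one more tool, called after ">>>" as name([rows], argument=value, ...), one row to a line, values as JSON. jog_arm: Moves the arm, as the interface text tells. Its arguments: {"type":"object","properties":{"delta_pos":{"type":"array"},"spin":{"type":"array"},"grip":{"type":"number"},"force":{"type":"number"}},"required":["delta_pos","spin"]}

```bash
ls; mkdir -p pics; python3 - <<'E'
from workcell import robot
import cv2
s=robot.state(); print(s)
for n in ["scene","top","wrist"]:
    f=robot.grab_frame(n); cv2.imwrite(f"pics/{n}0.png",f["image"][:,:,::-1]); print(n,f["intrinsics"],f["R"],f["t"])
E
```

```text
pics
{'time_s': 0.0, 'joints': array([-1.35208722e+00,  2.45842374e-01,  1.55902043e+00,  1.22225297e-05,
        1.33865869e+00, -1.74095540e-01]), 'qvel': array([-2.76087668e-04,  3.23354147e-04,  4.15163722e-04,  8.89171184e-05,
        4.04448917e-04, -1.17031861e-03]), 'joint_efforts': array([-1.24191331e-03, -4.29503596e+01, -3.26128936e+01, -1.67854951e-04,
        5.32792576e-03, -1.56319561e-05]), 'ee_pos': array([ 248.68897926, -599.90658439,  209.65879287]), 'eef_rot': array([-3.07930480e+00, -6.12676255e-01,  4.88744388e-05]), 'force': array([-0.67737334, -0.80946994, -0.28313173]), 'wrist_torque': array([ 0.01617305, -0.04059012, -0.02944197]), 'gripper_width': 85.60788223263457}
scene [[454.72486694   0.         319.78794895]
 [  0.         454.72486694 199.19873418]
 [  0.           0.           1.        ]] [[-0.7189326   0.69500008  0.01052644]
 [ 0.58452712  0.61271154 -0.5318953 ]
 [-0.37611695 -0.37624388 -0.8467447 ]] [ 293.54733971 -375.60392435 1300.95245558]
top [[391.45021218   0.         324.39465944]
 [  0.         391.45021218 193.70722156]
 [  0.           0.           1.        ]] [[ 0.0103131  -0.99986633  0.01268739]
 [-0.99641615 -0.01134115 -0.08382268]
 [ 0.08395536 -0.01177745 -0.99639991]] [172.39918362 609.26032266 941.62909744]
wrist [[353.08275919   0.         315.15242417]
 [  0.         353.08275919 195.56440421]
 [  0.           0.           1.        ]] [[ 0.38179655 -0.92424561 -0.00120464]
 [-0.88279824 -0.36506039  0.29563183]
 [-0.27367619 -0.11180776 -0.95530119]] [-647.99559672  -37.50881221  380.25849442]
```

View pics/top0.png

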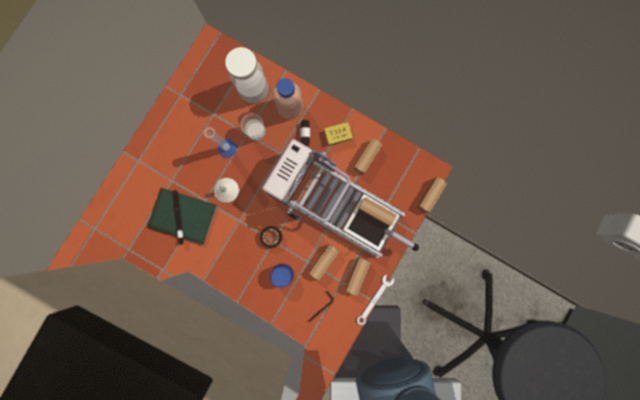

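View pics/scene0.png

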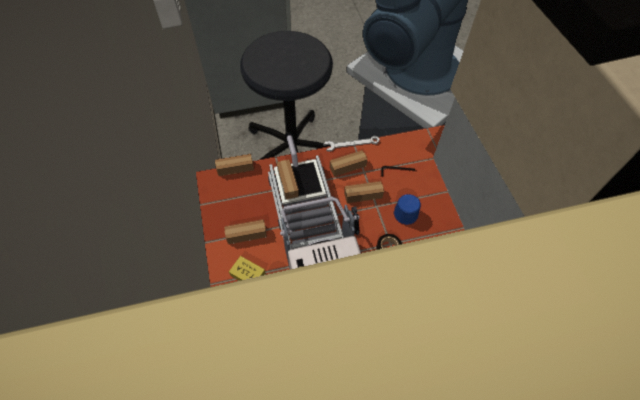

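```bash
cat > h.py <<'E'
import numpy as np, cv2
from workcell import robot
from scipy.spatial.transform import Rotation as Rot
def px(f,X):
    c=f["R"]@np.asarray(X,float)+f["t"]; p=f["intrinsics"]@c; return p[:2]/p[2]
def ray(f,uv,z):
    d=f["R"].T@np.linalg.solve(f["intrinsics"],[uv[0],uv[1],1.0]); o=-f["R"].T@f["t"]
    return o+d*(z-o[2])/d[2]
def grab(n,save=None):
    f=robot.grab_frame(n)
    if save: cv2.imwrite("pics/"+save+".png",f["image"][:,:,::-1])
    return f
def crop(f,x0,y0,x1,y1,k,save):
    im=f["image"][y0:y1,x0:x1,::-1]; cv2.imwrite("pics/"+save+".png",cv2.resize(im,None,fx=k,fy=k,interpolation=cv2.INTER_CUBIC))
E
python3 - <<'E'
from h import *
f=grab("top"); crop(f,240,100,460,300,3.6,"topc")
im=f["image"]
for p in [(323,262),(357,277),(368,155),(433,194),(378,212),(300,250),(340,133)]:
    print(p,im[p[1],p[0]],cv2.cvtColor(im,cv2.COLOR_RGB2HSV)[p[1],p[0]],ray(f,p,30).round())
E
```

```text
(323, 262) [191 156 117] [ 16  99 191] [441. 181.  30.]
(357, 277) [188 154 114] [ 16 100 188] [406.  98.  30.]
(368, 155) [187 153 113] [ 16 101 187] [704.  72.  30.]
(433, 194) [190 156 115] [ 16 101 190] [609. -88.  30.]
(378, 212) [188 156 116] [ 17  98 188] [563.  47.  30.]
(300, 250) [178  92  60] [  8 169 178] [469. 237.  30.]
(340, 133) [185 164  81] [ 24 143 185] [759. 142.  30.]
```

View pics/topc.png

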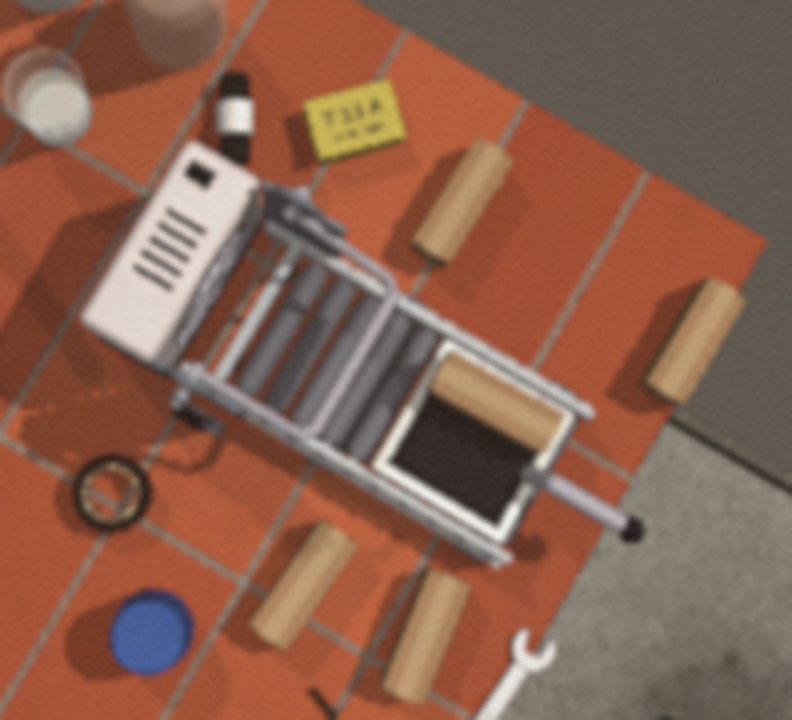

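View pics/wrist0.png

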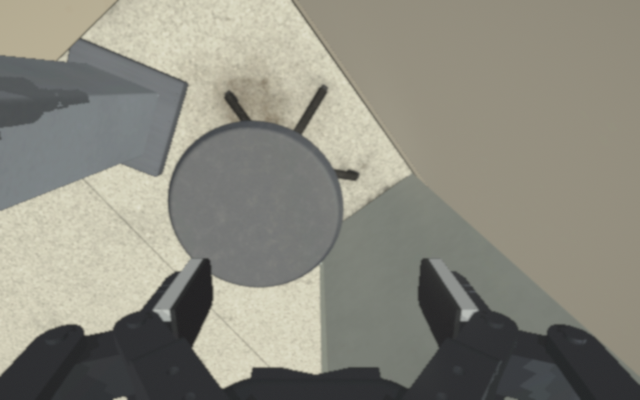

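```bash
cat >> h.py <<'E'
def cartons(f,z=30,lo=(11,70,90),hi=(21,130,255),amin=80):
    im=f["image"]; hsv=cv2.cvtColor(im,cv2.COLOR_RGB2HSV)
    m=cv2.inRange(hsv,lo,hi); m=cv2.morphologyEx(m,cv2.MORPH_OPEN,np.ones((3,3),np.uint8))
    out=[]
    for c in cv2.findContours(m,cv2.RETR_EXTERNAL,cv2.CHAIN_APPROX_NONE)[0]:
        if cv2.contourArea(c)<amin: continue
        # hull projected on plane z, min area rect
        P=np.array([ray(f,p[0],z)[:2] for p in c],np.float32)
        (x,y),(w,h),a=cv2.minAreaRect(P)
        if w<h: w,h,a=h,w,a+90
        out.append((c,x,y,w,h,(a+90)%180-90))
    return out
E
python3 - <<'E'
from h import *
f=grab("top")
for c,x,y,w,h,a in cartons(f): print(c.mean(0).round(), round(x),round(y),round(w),round(h),round(a,1))
# tool/cam
f=grab("wrist"); s=robot.state(); T=Rot.from_rotvec(s["eef_rot"]).as_matrix()
o=-f["R"].T@f["t"]; print("cam in tool",T.T@(o-s["ee_pos"]), (T.T@f["R"].T).round(3)); print(T.round(3))
E
```

```text
[[358. 276.]] 408 97 88 34 -20.7
[[323. 262.]] 441 179 87 33 -36.0
[[377. 212.]] 565 49 90 31 61.5
[[433. 195.]] 609 -88 91 34 -31.4
[[368. 155.]] 704 71 93 30 -33.1
cam in tool [  75.84528722   -1.26014433 -163.63147348] [[-0.001 -0.955 -0.296]
 [ 1.    -0.001 -0.   ]
 [-0.    -0.296  0.955]]
[[ 0.924  0.383 -0.   ]
 [ 0.383 -0.924  0.001]
 [ 0.    -0.001 -1.   ]]
```

```bash
python3 - <<'E'
from h import *
f=grab("top")
for p in [(210,25),(450,165),(452,168),(400,270),(330,395)]: print(p,ray(f,p,0).round())
a=ray(f,(210,25),0)[:2];b=ray(f,(450,165),0)[:2]
d=(b-a)/np.linalg.norm(b-a);n=np.array([-d[1],d[0]])
print(np.degrees(np.arctan2(d[1],d[0])))
for q in [(249,-600),(609,-88),(704,71),(565,49)]: print(q,(np.array(q)-a)@n)
E
```

```text
(210, 25) [1049.  483.    0.]
(450, 165) [ 687. -142.    0.]
(452, 168) [ 679. -147.    0.]
(400, 270) [420. -12.   0.]
(330, 395) [119. 160.   0.]
-120.11901323412529
(249, -600) -148.6670751413916
(609, -88) -94.19296907632588
(704, 71) -91.80524974875556
(565, 49) -200.9986060787395
```

```bash
cat >> h.py <<'E'
def pose():
    s=robot.state(); T=Rot.from_rotvec(s["eef_rot"]).as_matrix()
    return s,T,np.degrees(np.arctan2(T[1,0],T[0,0]))
def plan(x,y,z,phi):
    s,T,p=pose(); d=np.array([x,y,z])-s["ee_pos"]; dl=T.T@d
    dphi=(phi-p+180)%360-180
    print("t",round(s["time_s"],1),"pos",s["ee_pos"].round(1),"phi",round(p,1),"j6",round(np.degrees(s["joints"][5])),"w",round(s["gripper_width"],1),"F",s["force"].round(1))
    print("delta",dl.round(1),"spin",round(-np.radians(dphi),3),"| dist",round(np.linalg.norm(d)),"rows",max(np.linalg.norm(d)/41.7,abs(dphi)/7.16).round(1))
E
python3 - <<'E'
from h import *
plan(609,-88,150,149)
E
```

```text
t 0.3 pos [ 248.8 -600.4  210.6] phi 22.5 j6 -10 w 85.3 F [-0.2  0.5 -0.7]
delta [ 528.9 -335.5   60.7] spin -2.208 | dist 629 rows 17.7
```

>>> jog_arm([
  [150,-90,0],
  [150,-90,0],
  [150,-90,0],
  [150,-90,0],
  [150,-90,0],
], spin=[-0.6,-0.6,-0.6,-0.6,-0.6])

```text
time_s: 0.77
ee_pos: [355.8, -455.4, 210.7]
eef_rot: [-2.754, -1.51, -0.003]
force: [0.5, -0.2, -1.0]
gripper_width: 85.4
```

```bash
python3 - <<'E'
from h import *
plan(609,-88,150,149)
E
```

```text
t 0.8 pos [ 355.8 -455.4  210.7] phi 57.5 j6 -31 w 85.4 F [ 0.5 -0.2 -1. ]
delta [445.8  16.   61.6] spin -1.597 | dist 450 rows 12.8
```

>>> jog_arm([
  [190,6,20],
  [190,6,20],
  [190,6,20],
  [190,6,20],
  [190,6,20],
], spin=[-0.62,-0.62,-0.62,-0.62,-0.62])

```text
time_s: 1.18
ee_pos: [463.1, -300.7, 190.4]
eef_rot: [-2.164, -2.276, -0.001]
force: [0.9, 0.0, -0.4]
gripper_width: 85.4
```

```bash
python3 - <<'E'
from h import *
plan(609,-88,150,149)
E
```

```text
t 1.2 pos [ 463.1 -300.7  190.4] phi 92.9 j6 -48 w 85.4 F [ 0.9  0.  -0.4]
delta [205.  156.4  40.6] spin -0.979 | dist 261 rows 7.8
```

>>> jog_arm([
  [150,115,30],
  [150,115,30],
  [150,115,30],
  [150,115,30],
  [150,115,30],
], spin=[-0.62,-0.62,-0.62,-0.62,-0.62])

```text
time_s: 1.6
ee_pos: [571.6, -145.9, 160.1]
eef_rot: [-1.366, -2.828, -0.001]
force: [-0.1, -0.2, 0.2]
gripper_width: 85.5
```

```bash
python3 - <<'E'
from h import *
plan(609,-88,150,149)
E
```

```text
t 1.6 pos [ 571.6 -145.9  160.1] phi 128.4 j6 -64 w 85.5 F [-0.1 -0.2  0.2]
delta [22.1 65.3 10.2] spin -0.359 | dist 70 rows 2.9
```

>>> jog_arm([
  [22,65,10],
  [22,65,10],
  [22,65,10],
  [22,65,10],
  [22,65,10],
], spin=[-0.36,-0.36,-0.36,-0.36,-0.36])

```text
time_s: 2.02
ee_pos: [608.1, -92.0, 150.7]
eef_rot: [-0.855, -3.023, 0.0]
force: [-0.7, 0.3, -0.4]
gripper_width: 85.4
```

```bash
python3 - <<'E'
from h import *
plan(609,-88,150,149)
f=grab("wrist","w1")
for c,x,y,w,h,a in cartons(f): print(c.mean(0).round(), round(x,1),round(y,1),round(w,1),round(h,1),round(a,1))
E
```

```text
t 2.0 pos [608.1 -92.  150.7] phi 148.4 j6 -78 w 85.4 F [-0.7  0.3 -0.4]
delta [1.3 3.9 0.7] spin -0.01 | dist 4 rows 0.1
[[317. 176.]] 607.2 -88.3 88.2 30.2 -31.6
[[534. 174.]] 698.3 66.0 89.2 44.5 -31.7
[[469.  24.]] 568.7 69.8 110.3 34.1 58.4
```

View pics/w1.png

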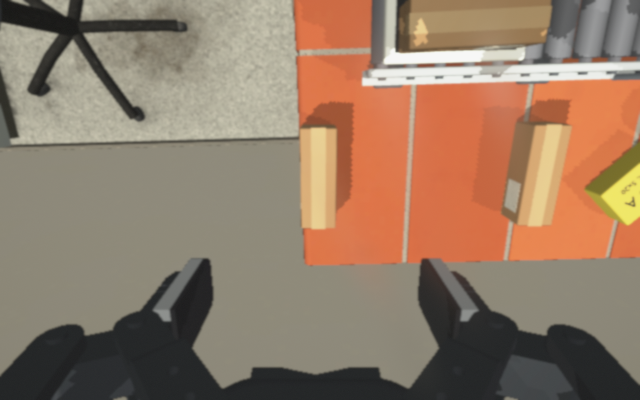

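>>> jog_arm([
  [2.5,2.7,40],
  [2.5,2.7,80],
  [2.5,2.7,115],
  [2.5,2.7,140],
  [2.5,2.7,147],
], spin=[0,0,0,0,0])

```text
time_s: 2.48
ee_pos: [603.4, -88.4, -1.0]
eef_rot: [-0.855, -3.014, -0.001]
force: [-1.5, 0.5, -0.7]
gripper_width: 85.8
```

```bash
python3 - <<'E'
from h import *
plan(607.2,-88.3,3.5,148.4)
f=grab("wrist","w2")
E
```

```text
t 2.5 pos [603.4 -88.4  -1. ] phi 148.3 j6 -77 w 85.8 F [-1.5  0.5 -0.7]
delta [-3.1  2.1 -4.5] spin -0.001 | dist 6 rows 0.1
```

View pics/w2.png

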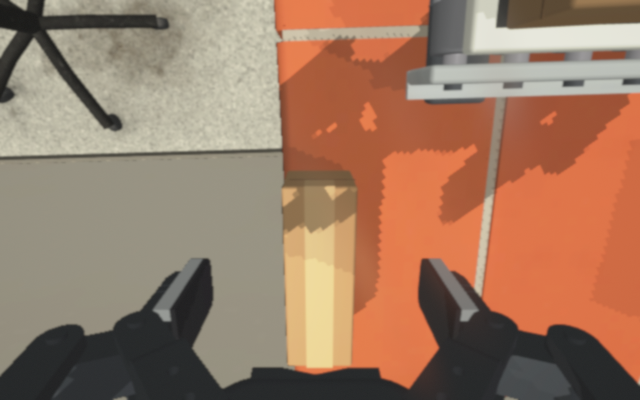

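```bash
python3 - <<'E'
from h import *
plan(607.2,-88.3,4,148.4)
E
```

```text
t 2.5 pos [604.2 -88.5   0. ] phi 148.4 j6 -77 w 85.7 F [-1.2 -1.7 -0.9]
delta [-2.4  1.8 -4. ] spin -0.0 | dist 5 rows 0.1
```

>>> jog_arm([
  [-1,1,-2],
  [-1,1,-2],
  [-1,1,-2],
  [-1,1,-2],
  [-1,1,-2],
], spin=[0,0,0,0,0], grip=1, force=50)

```text
time_s: 2.95
ee_pos: [610.2, -88.6, 7.9]
eef_rot: [0.85, 3.021, -0.0]
force: [2.9, -0.6, 4.8]
gripper_width: 26.9
```

```bash
python3 - <<'E'
from h import *
plan(607.2,-88.3,4,148.4)
E
```

```text
t 3.0 pos [610.2 -88.6   7.9] phi 148.6 j6 -77 w 26.9 F [ 2.9 -0.6  4.8]
delta [ 2.7 -1.3  3.9] spin 0.003 | dist 5 rows 0.1
```

>>> jog_arm([
  [0,0,0],
  [0,0,0],
  [0,0,0],
], spin=[0,0,0])

```text
time_s: 3.2
ee_pos: [610.2, -88.6, 8.0]
eef_rot: [0.85, 3.021, -0.001]
force: [-1.5, -0.3, 6.8]
gripper_width: 26.0
```

```bash
python3 - <<'E'
from h import *
plan(607.2,-88.3,4,148.4)
grab("wrist","w3")
E
```

```text
t 3.2 pos [610.2 -88.6   8. ] phi 148.6 j6 -77 w 26.0 F [-1.5 -0.3  6.8]
delta [ 2.7 -1.3  4. ] spin 0.003 | dist 5 rows 0.1
```

View pics/w3.png

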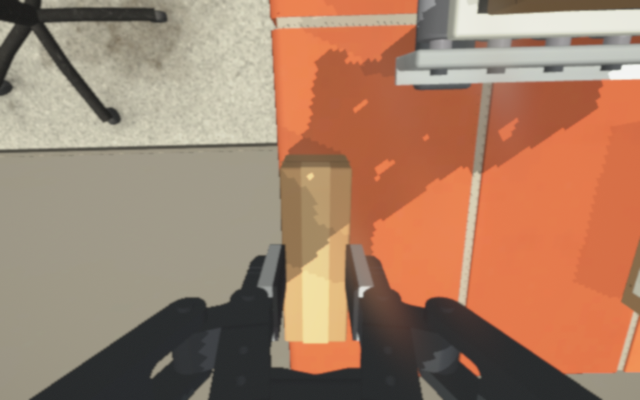

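```bash
python3 - <<'E'
from h import *
f=grab("top")
C=[ray(f,np.array(p)/3.6+[240,100],44) for p in [(443,345),(578,402),(508,540),(378,462)]]
print(np.round(C),np.mean(C,0).round()); 
c=ray(f,(372.5,221.7),44); print(c.round())
u=np.array([np.cos(np.radians(60)),np.sin(np.radians(60))]); t=c[:2]-76*u; print(t)
plan(t[0],t[1],200,60)
E
```

```text
[[602.  86.  44.]
 [564.  -5.  44.]
 [472.  42.  44.]
 [523. 129.  44.]] [540.  63.  44.]
[539.  63.  44.]
[501.4071199   -3.09274834]
t 3.3 pos [610.2 -88.6   8. ] phi 148.6 j6 -77 w 26.2 F [-1.3  0.7  5.5]
delta [ 136.8   16.3 -192.4] spin 1.546 | dist 237 rows 12.4
```

Lift first, then turn.

>>> jog_arm([
  [0,0,-10],
  [0,0,-40],
  [0,0,-80],
  [10,0,-120],
  [30,5,-160],
], spin=[0,0,0,0,0.1])

```text
time_s: 3.72
ee_pos: [587.4, -70.3, 165.9]
eef_rot: [1.005, 2.974, -0.0]
force: [0.5, -0.1, -1.2]
gripper_width: 25.9
```

```bash
python3 - <<'E'
from h import *
plan(501,-3,200,60)
E
```

```text
t 3.7 pos [587.4 -70.3 165.9] phi 142.6 j6 -70 w 25.9 F [ 0.5 -0.1 -1.2]
delta [109.4   1.1 -34.3] spin 1.442 | dist 115 rows 11.5
```

>>> jog_arm([
  [40,0,-34],
  [80,0,-34],
  [109,1,-34],
  [109,1,-34],
  [109,1,-34],
], spin=[0.62,0.62,0.62,0.62,0.62])

```text
time_s: 4.13
ee_pos: [498.9, -1.2, 197.5]
eef_rot: [1.867, 2.526, 0.001]
force: [0.7, 0.2, -1.0]
gripper_width: 26.0
```

>>> jog_arm([
  [0,0,0],
  [0,0,0],
  [0,0,0],
  [0,0,0],
  [0,0,0],
], spin=[0.62,0.62,0.62,0.62,0.62])

```text
time_s: 4.55
ee_pos: [500.3, -2.5, 197.4]
eef_rot: [2.55, 1.834, 0.0]
force: [0.0, 0.3, -0.5]
gripper_width: 25.7
```

```bash
python3 - <<'E'
from h import *
plan(501,-3,200,60)
E
```

```text
t 4.5 pos [500.3  -2.5 197.4] phi 71.4 j6 5 w 25.7 F [ 0.   0.3 -0.5]
delta [-0.2  0.8 -2.6] spin 0.2 | dist 3 rows 1.6
```

>>> jog_arm([
  [0,0,0],
  [0,0,0],
  [0,0,0],
  [0,0,0],
  [0,0,0],
], spin=[0.2,0.2,0.2,0.2,0.2])

```text
time_s: 4.97
ee_pos: [500.5, -2.6, 197.1]
eef_rot: [2.715, 1.581, 0.0]
force: [-0.7, 0.3, -1.1]
gripper_width: 25.9
```

```bash
python3 - <<'E'
from h import *
plan(501,-3,200,60)
f=grab("wrist","w4")
for c,x,y,w,h,a in cartons(f,74): print(c.mean(0).round(), round(x,1),round(y,1),round(w,1),round(h,1),round(a,1))
E
```

```text
t 5.0 pos [500.5  -2.6 197.1] phi 60.4 j6 16 w 25.9 F [-0.7  0.3 -1.1]
delta [-0.1  0.6 -2.9] spin 0.007 | dist 3 rows 0.1
[[315. 248.]] 465.8 -63.2 184.6 61.7 60.1
[[179. 126.]] 426.6 91.7 79.2 27.3 -21.8
[[363.  76.]] 572.1 51.0 84.9 8.1 61.0
[[335.  76.]] 554.1 61.2 84.9 10.1 61.0
[[152.  23.]] 454.8 162.4 81.1 27.5 -34.8
```

View pics/w4.png

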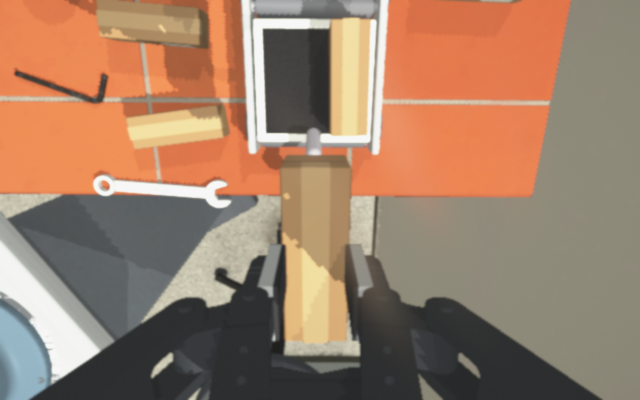

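```bash
cat >> h.py <<'E'
def mat(f,z=44,x0=200,y0=0,x1=420,y1=170):
    g=cv2.cvtColor(f["image"],cv2.COLOR_RGB2GRAY)[y0:y1,x0:x1]
    m=(g<60).astype(np.uint8); m=cv2.morphologyEx(m,cv2.MORPH_OPEN,np.ones((3,3),np.uint8))
    c=max(cv2.findContours(m,cv2.RETR_EXTERNAL,cv2.CHAIN_APPROX_NONE)[0],key=cv2.contourArea)
    P=np.array([ray(f,p[0]+[x0,y0],z)[:2] for p in c],np.float32)
    return c,P
E
python3 - <<'E'
from h import *
f=grab("wrist"); crop(f,220,0,420,170,4,"w4c")
im=f["image"]
print(im[80,290],im[20,290],im[80,245],im[80,258],im[80,345])
c,P=mat(f); r=cv2.minAreaRect(P); print(r, cv2.boxPoints(r).round(1)); print(cv2.boundingRect(c))
E
```

```text
[70 68 66] [247 247 245] [206 193 180] [247 247 247] [242 224 165]
((542.1598510742188, 67.06266784667969), (78.96519470214844, 16.66038703918457), 61.8419189453125) [[516.2  36.2]
 [530.9  28.3]
 [568.1  97.9]
 [553.4 105.8]]
(107, 30, 22, 98)
```

View pics/w4c.png

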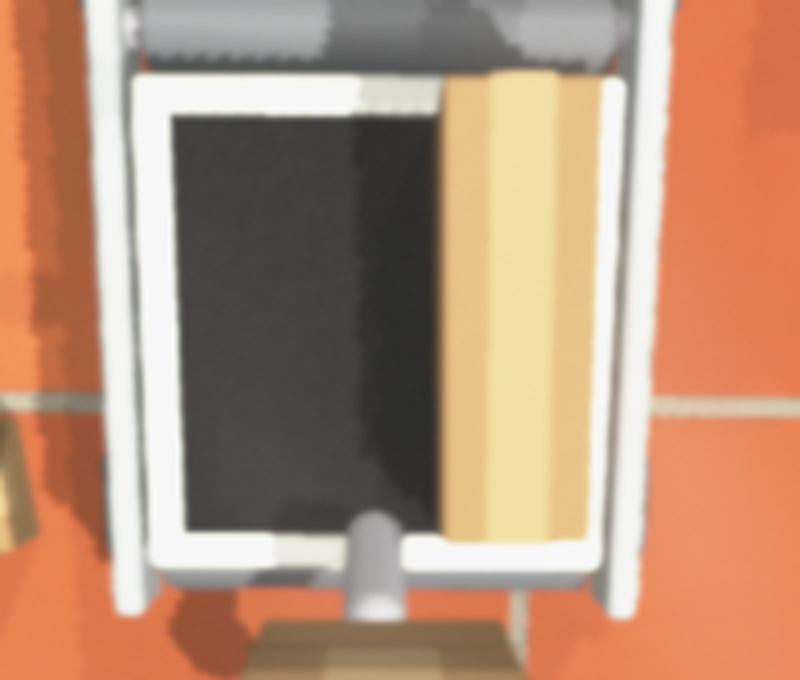

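```bash
python3 - <<'E'
from h import *
f=grab("wrist")
def q(p,z): return ray(f,np.array(p)/4+[220,0],z)[:2]
B=[q(p,44) for p in [(134,76),(623,80),(600,570),(153,568)]]
M=[q(p,44) for p in [(171,116),(440,116),(440,531),(187,531)]]
C=[q(p,74) for p in [(443,75),(601,77),(588,541),(441,541)]]
R=[q(p,42) for p in [(153,610),(123,20)]]+[q(p,42) for p in [(612,615),(648,20)]]
for n,L in zip("BMCR",[B,M,C,R]):
    L=np.array(L); print(n,L.round(1).tolist(),L.mean(0).round(1))
    for i in range(len(L)):
        d=L[(i+1)%len(L)]-L[i]; print("   len",np.linalg.norm(d).round(1),"ang",np.degrees(np.arctan2(d[1],d[0])).round(1))
E
```

```text
B [[520.0, 134.3], [606.1, 84.4], [556.6, -2.2], [469.7, 47.9]] [538.1  66.1]
   len 99.4 ang -30.1
   len 99.7 ang -119.7
   len 100.3 ang 150.1
   len 100.0 ang 59.8
M [[522.6, 124.3], [570.5, 97.0], [529.6, 23.2], [480.7, 51.1]] [525.9  73.9]
   len 55.1 ang -29.7
   len 84.4 ang -119.0
   len 56.3 ang 150.3
   len 84.3 ang 60.2
C [[571.2, 99.7], [596.3, 85.0], [555.4, 10.5], [529.6, 25.2]] [563.1  55.1]
   len 29.1 ang -30.3
   len 84.9 ang -118.8
   len 29.7 ang 150.3
   len 85.3 ang 60.8
R [[464.2, 39.7], [523.6, 144.5], [554.5, -13.1], [615.9, 91.9]] [539.5  65.7]
   len 120.5 ang 60.5
   len 160.6 ang -78.9
   len 121.6 ang 59.7
   len 160.4 ang -161.0
```

```bash
python3 - <<'E'
from h import *
f=grab("wrist"); crop(f,250,140,380,370,2.6,"w5")
s,T,p=pose()
def tl(uv,z):
    return (T.T@(ray(f,uv,z)-s["ee_pos"])).round(1)
for r in [(316,156),(316,164),(316,168),(316,340)]: 
    for dz in (-8,22): print(r,dz,tl(r,s["ee_pos"][2]+dz))
E
```

```text
(316, 156) -8 [43.6 -0.4  8. ]
(316, 156) 22 [ 49.4  -0.4 -22. ]
(316, 164) -8 [39.6 -0.4  8. ]
(316, 164) 22 [ 46.1  -0.4 -22. ]
(316, 168) -8 [37.6 -0.4  8. ]
(316, 168) 22 [ 44.4  -0.4 -22. ]
(316, 340) -8 [-65.   -0.4   8. ]
(316, 340) 22 [-40.3  -0.4 -22. ]
```

View pics/w5.png

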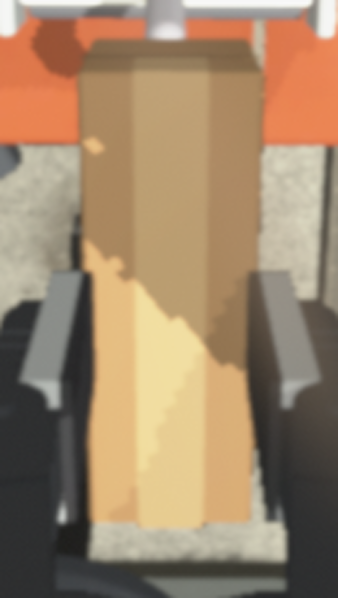

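```bash
python3 - <<'E'
from h import *
plan(513,78.7,90,60)
E
```

```text
t 5.2 pos [500.6  -2.6 196.9] phi 60.4 j6 16 w 25.9 F [-0.2 -0.1 -0.6]
delta [ 76.8 -29.4 106.9] spin 0.006 | dist 135 rows 3.2
```

>>> jog_arm([
  [30,-12,10],
  [60,-23,30],
  [76.8,-29.4,60],
  [76.8,-29.4,90],
  [76.8,-29.4,107],
], spin=[0.006,0.006,0.006,0.006,0.006])

```text
time_s: 5.58
ee_pos: [511.1, 79.9, 86.6]
eef_rot: [-2.717, -1.573, 0.006]
force: [-0.8, 1.1, -0.7]
gripper_width: 26.1
```

>>> jog_arm([
  [0,0,0],
  [0,0,0],
  [0,0,0],
  [0,0,0],
], spin=[0,0,0,0])

```text
time_s: 5.92
ee_pos: [514.7, 78.3, 91.9]
eef_rot: [2.719, 1.569, 0.005]
force: [-0.3, 0.1, -1.8]
gripper_width: 25.7
```

```bash
python3 - <<'E'
from h import *
plan(513,78.7,53,60)
E
```

```text
t 5.9 pos [514.7  78.3  91.9] phi 60.0 j6 26 w 25.7 F [-0.3  0.1 -1.8]
delta [-0.6 -1.8 38.9] spin -0.001 | dist 39 rows 0.9
```

>>> jog_arm([
  [-0.6,-1.6,12],
  [-0.6,-1.6,24],
  [-0.6,-1.6,32],
  [-0.6,-1.6,34],
  [-0.6,-1.6,34],
], spin=[0,0,0,0,0])

```text
time_s: 6.33
ee_pos: [510.3, 78.9, 54.3]
eef_rot: [-2.72, -1.569, 0.004]
force: [-0.3, -0.1, -1.3]
gripper_width: 25.7
```

```bash
python3 - <<'E'
from h import *
plan(513,78.7,52.5,60)
E
```

```text
t 6.3 pos [510.3  78.9  54.3] phi 60.0 j6 26 w 25.7 F [-0.3 -0.1 -1.3]
delta [1.2 2.5 1.8] spin -0.001 | dist 3 rows 0.1
```

>>> jog_arm([
  [0,0,0],
  [0,0,0],
  [0,0,0],
  [0,0,0],
], spin=[0,0,0,0])

```text
time_s: 6.67
ee_pos: [511.8, 78.9, 56.3]
eef_rot: [2.721, 1.57, 0.001]
force: [0.4, 0.3, -0.5]
gripper_width: 26.0
```

```bash
python3 - <<'E'
from h import *
plan(513,78.7,52.5,60)
E
```

```text
t 6.7 pos [511.8  78.9  56.3] phi 60.0 j6 26 w 26.0 F [ 0.4  0.3 -0.5]
delta [0.4 1.1 3.8] spin -0.0 | dist 4 rows 0.1
```

>>> jog_arm([
  [0.4,1,1.5],
  [0.4,1,3.5],
  [0.4,1,3.5],
  [0.4,1,3.5],
], spin=[0,0,0,0])

```text
time_s: 7.0
ee_pos: [512.4, 78.7, 52.2]
eef_rot: [-2.721, -1.57, 0.0]
force: [-0.0, 0.6, -1.9]
gripper_width: 26.2
```

```bash
python3 - <<'E'
from h import *
plan(513,78.7,52,60)
grab("wrist","w6")
E
```

```text
t 7.0 pos [512.4  78.7  52.2] phi 60.0 j6 26 w 26.2 F [-0.   0.6 -1.9]
delta [0.3 0.5 0.2] spin -0.0 | dist 1 rows 0.0
```

View pics/w6.png

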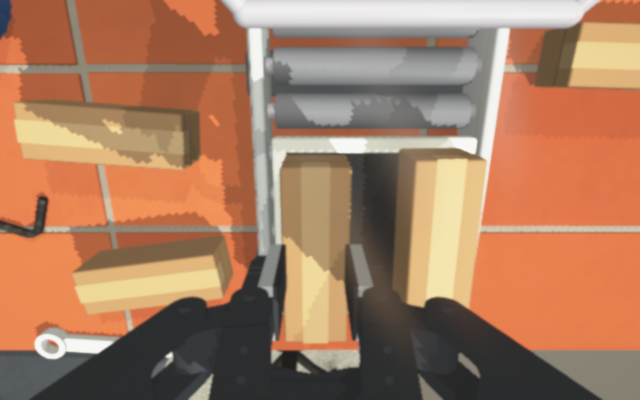

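>>> jog_arm([
  [0.3,0.3,1],
  [0.3,0.3,1],
  [0.3,0.3,1],
], spin=[0,0,0])

```text
time_s: 7.3
ee_pos: [512.8, 79.1, 52.1]
eef_rot: [-2.72, -1.57, 0.001]
force: [-3.8, 1.2, 5.9]
gripper_width: 26.1
```

>>> jog_arm([
  [0,0,0],
  [0,0,0],
  [0,0,0],
  [0,0,0],
  [0,0,0],
], spin=[0,0,0,0,0], grip=0.0)

```text
time_s: 7.72
ee_pos: [512.9, 78.8, 51.2]
eef_rot: [-2.721, -1.57, 0.0]
force: [-0.2, -0.5, -0.7]
gripper_width: 42.6
```

```bash
python3 - <<'E'
from h import *
plan(513,78.7,120,60)
grab("wrist","w7")
E
```

```text
t 7.7 pos [512.9  78.8  51.2] phi 60.0 j6 26 w 42.6 F [-0.2 -0.5 -0.7]
delta [ -0.    0.2 -68.8] spin -0.0 | dist 69 rows 1.6
```

View pics/w7.png

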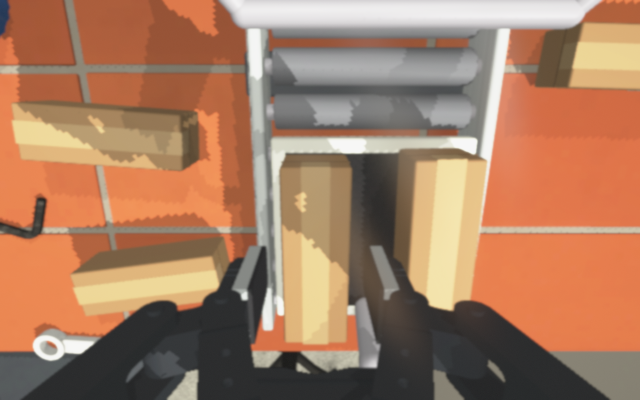

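>>> jog_arm([
  [0,0,-20],
  [0,0,-50],
  [0,0,-90],
  [0,0,-110],
  [0,0,-110],
], spin=[0,0,-0.1,-0.2,-0.3])

```text
time_s: 8.18
ee_pos: [516.6, 78.7, 167.6]
eef_rot: [2.445, 1.961, 0.013]
force: [0.5, -0.3, -0.4]
gripper_width: 42.6
```

```bash
python3 - <<'E'
from h import *
plan(408,97,160,159)
f=grab("wrist","w8")
for c,x,y,w,h,a in cartons(f,30): print(c.mean(0).round(), round(x,1),round(y,1),round(w,1),round(h,1),round(a,1))
E
```

```text
t 8.2 pos [516.6  78.7 167.6] phi 77.5 j6 9 w 42.6 F [ 0.5 -0.3 -0.4]
delta [  -5.7 -110.1    6.3] spin -1.423 | dist 110 rows 11.4
[[190. 183.]] 408.8 99.7 90.0 37.9 -20.9
[[345. 195.]] 537.8 51.9 113.3 100.1 60.4
[[522. 135.]] 698.9 75.2 100.9 30.4 -32.1
[[193.  79.]] 440.8 179.0 88.8 31.9 -34.4
```

View pics/w8.png

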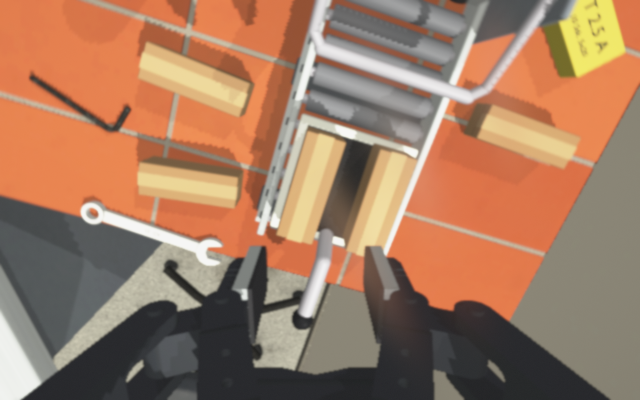

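>>> jog_arm([
  [-3,-40,0],
  [-5,-80,0],
  [-5,-109,3],
  [-5,-109,6],
  [-5,-109,6],
], spin=[-0.62,-0.62,-0.62,-0.62,-0.62], grip=-1)

```text
time_s: 8.65
ee_pos: [403.0, 98.6, 153.5]
eef_rot: [-1.734, -2.617, 0.002]
force: [1.1, -0.6, 0.7]
gripper_width: 85.5
```

>>> jog_arm([
  [0,0,0],
  [0,0,0],
  [0,0,0],
  [0,0,0],
  [0,0,0],
], spin=[-0.62,-0.62,-0.62,-0.62,-0.62])

```text
time_s: 9.07
ee_pos: [404.8, 98.2, 154.4]
eef_rot: [-0.854, -3.021, 0.001]
force: [-0.2, 0.1, 0.0]
gripper_width: 85.6
```

>>> jog_arm([
  [0,0,0],
  [0,0,0],
  [0,0,0],
  [0,0,0],
  [0,0,0],
], spin=[-0.18,-0.18,-0.18,-0.18,-0.18])

```text
time_s: 9.48
ee_pos: [405.2, 98.2, 154.9]
eef_rot: [-0.588, -3.085, 0.0]
force: [0.3, 0.1, -0.1]
gripper_width: 85.4
```

```bash
python3 - <<'E'
from h import *
plan(408.5,98.5,160,159)
f=grab("wrist","w9")
for c,x,y,w,h,a in cartons(f,30): print(c.mean(0).round(), round(x,1),round(y,1),round(w,1),round(h,1),round(a,1))
E
```

```text
t 9.5 pos [405.2  98.2 154.9] phi 158.4 j6 -70 w 85.4 F [ 0.3  0.1 -0.1]
delta [-3.   1.5 -5.1] spin -0.01 | dist 6 rows 0.1
[[337. 357.]] 584.9 52.8 102.8 44.3 61.2
[[336. 313.]] 537.5 77.1 103.0 55.5 59.9
[[579. 188.]] 493.9 304.6 38.4 38.2 -57.3
[[416. 179.]] 438.1 177.2 87.9 40.0 -31.5
[[314. 184.]] 405.7 98.0 89.3 31.8 -20.8
```

View pics/w9.png

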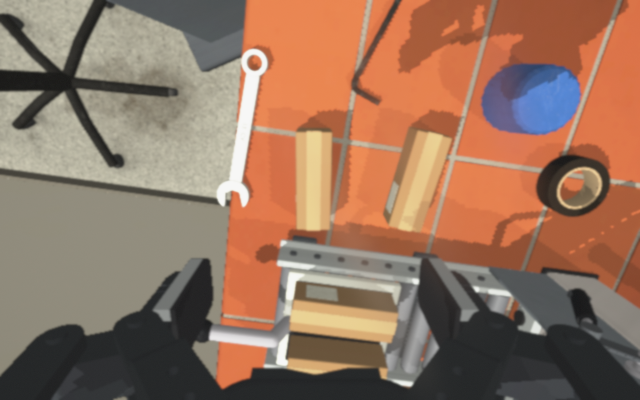

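>>> jog_arm([
  [0,0.3,40],
  [0,0.3,80],
  [0,0.3,115],
  [0,0.3,135],
  [0,0.3,142],
], spin=[-0.013,-0.013,-0.013,-0.013,-0.013], grip=-0.5)

```text
time_s: 9.95
ee_pos: [402.3, 98.5, 9.8]
eef_rot: [-0.566, -3.083, 0.002]
force: [-0.3, -0.2, 0.5]
gripper_width: 64.1
```

>>> jog_arm([
  [0,0,3],
  [0,0,5],
  [0,0,5],
], spin=[0,0,0])

```text
time_s: 10.2
ee_pos: [406.9, 98.5, 9.5]
eef_rot: [0.565, 3.088, 0.001]
force: [-0.7, -0.3, 1.1]
gripper_width: 64.1
```

```bash
python3 - <<'E'
from h import *
plan(405.7,98,7,159.2)
grab("wrist","w10")
E
```

```text
t 10.2 pos [406.9  98.5   9.5] phi 159.3 j6 -71 w 64.1 F [-0.7 -0.3  1.1]
delta [ 1.  -0.9  2.5] spin 0.001 | dist 3 rows 0.1
```

View pics/w10.png

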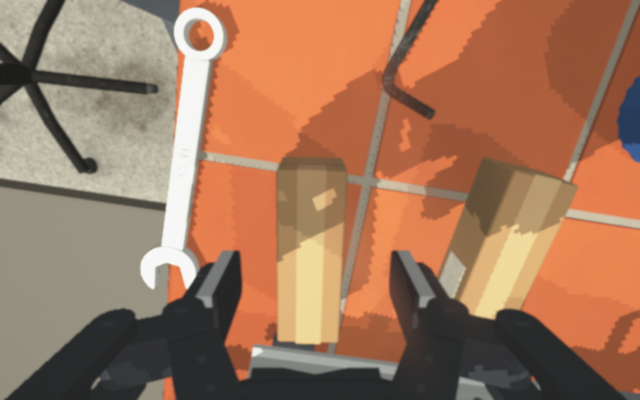

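>>> jog_arm([
  [0.5,-0.9,2],
  [0.5,-0.9,2],
  [0.5,-0.9,2],
  [0.5,-0.9,2],
  [0.5,-0.9,2],
], spin=[0,0,0,0,0], grip=1)

```text
time_s: 10.67
ee_pos: [405.4, 97.8, 7.3]
eef_rot: [0.565, 3.09, 0.0]
force: [-1.9, 0.9, 6.4]
gripper_width: 26.9
```

>>> jog_arm([
  [0,0,0],
  [0,0,0],
  [0,0,-20],
  [0,0,-50],
  [0,0,-85],
], spin=[0,0,0,0,0])

```text
time_s: 11.08
ee_pos: [402.9, 97.8, 90.9]
eef_rot: [-0.565, -3.086, 0.001]
force: [0.6, 0.2, -0.4]
gripper_width: 26.6
```

```bash
python3 - <<'E'
from h import *
plan(405.7,98,7,159.2)
print(robot.state()["gripper_width"])
grab("wrist","w11")
E
```

```text
t 11.1 pos [402.9  97.8  90.9] phi 159.3 j6 -71 w 26.6 F [ 0.6  0.2 -0.4]
delta [-3.   1.3 83.9] spin 0.001 | dist 84 rows 2.0
26.64749426566837
```

View pics/w11.png

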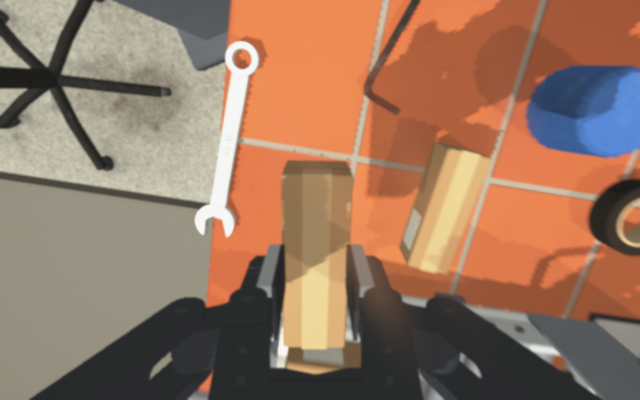

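```bash
cat >> h.py <<'E'
def held(f,rf,rn,g,col=316):
    s,T,p=pose(); z=s["ee_pos"][2]+30-g
    a=(T.T@(ray(f,(col,rf),z)-s["ee_pos"]))[0]; b=(T.T@(ray(f,(col,rn),z)-s["ee_pos"]))[0]
    print("far",a.round(1),"near",b.round(1),"mid",((a+b)/2).round(1))
E
python3 - <<'E'
from h import *
f=grab("wrist"); crop(f,250,140,380,370,2.6,"w12")
held(f,171.5,348,7.3)
plan(552,90,150,150)
E
```

```text
far 42.7 near -46.3 mid -1.8
t 11.2 pos [409.4  97.8  97.1] phi 159.3 j6 -71 w 26.7 F [ 0.1 -0.3  0.3]
delta [-136.8   43.4  -51.2] spin 0.162 | dist 152 rows 3.7
```

View pics/w12.png

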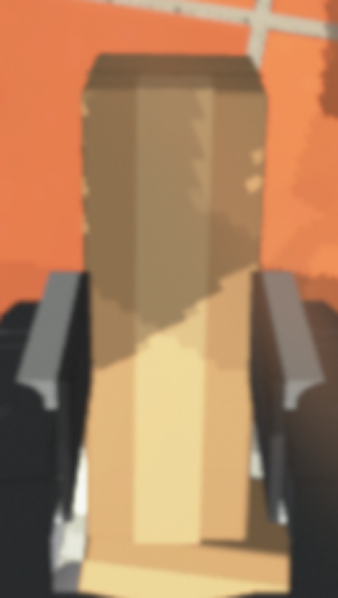

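>>> jog_arm([
  [0,0,-40],
  [-30,10,-53],
  [-70,22,-53],
  [-110,34,-53],
  [-135,42,-53],
], spin=[0,0.05,0.1,0.162,0.162])

```text
time_s: 11.6
ee_pos: [549.1, 88.8, 144.6]
eef_rot: [0.817, 3.031, 0.001]
force: [0.4, 0.0, 0.6]
gripper_width: 27.5
```

>>> jog_arm([
  [0,0,0],
  [0,0,0],
  [0,0,0],
  [0,0,0],
], spin=[0,0,0,0])

```text
time_s: 11.93
ee_pos: [544.5, 89.5, 143.6]
eef_rot: [-0.813, -3.033, 0.001]
force: [0.3, 0.5, -0.8]
gripper_width: 26.4
```

```bash
python3 - <<'E'
from h import *
plan(550.2,91.5,100,150)
grab("wrist","w13")
E
```

```text
t 11.9 pos [544.5  89.5 143.6] phi 150.0 j6 -62 w 26.4 F [ 0.3  0.5 -0.8]
delta [-4.   4.6 43.6] spin 0.0 | dist 44 rows 1.1
```

View pics/w13.png

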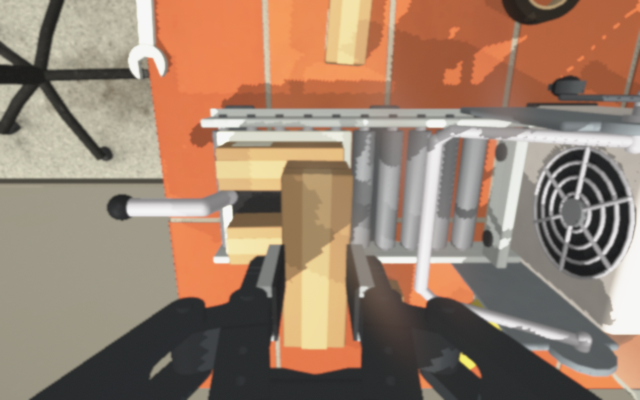

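```bash
python3 - <<'E'
from h import *
f=grab("wrist"); crop(f,190,90,400,270,3.6,"w14")
E
```

```text
(no output)
```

View pics/w14.png

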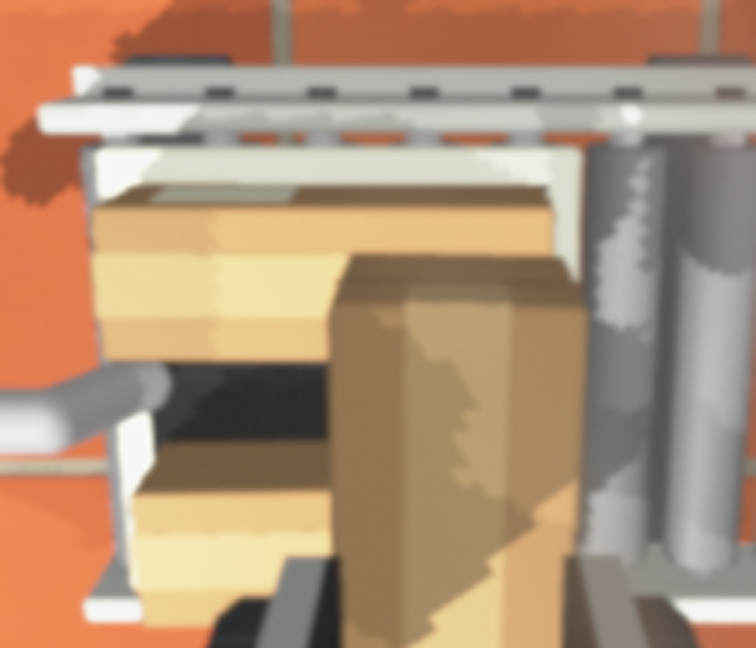

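>>> jog_arm([
  [-3.5,4.6,15],
  [-3.5,4.6,30],
  [-3.5,4.6,40],
  [-3.5,4.6,43],
  [-3.5,4.6,43],
], spin=[0,0,0,0,0])

```text
time_s: 12.45
ee_pos: [550.1, 91.6, 100.4]
eef_rot: [-0.813, -3.032, 0.001]
force: [-0.0, -1.3, -0.9]
gripper_width: 26.7
```

>>> jog_arm([
  [0,0,8],
  [0,0,14],
  [0,0,16],
  [0,0,16],
], spin=[0,0,0,0])

```text
time_s: 12.78
ee_pos: [550.8, 91.5, 84.7]
eef_rot: [-0.813, -3.033, 0.0]
force: [0.3, 0.3, -0.9]
gripper_width: 27.0
```

```bash
python3 - <<'E'
from h import *
plan(550.2,91.5,81,150)
grab("wrist","w15")
E
```

```text
t 12.8 pos [550.8  91.5  84.7] phi 150.0 j6 -62 w 27.0 F [ 0.3  0.3 -0.9]
delta [ 0.5 -0.3  3.7] spin -0.0 | dist 4 rows 0.1
```

View pics/w15.png

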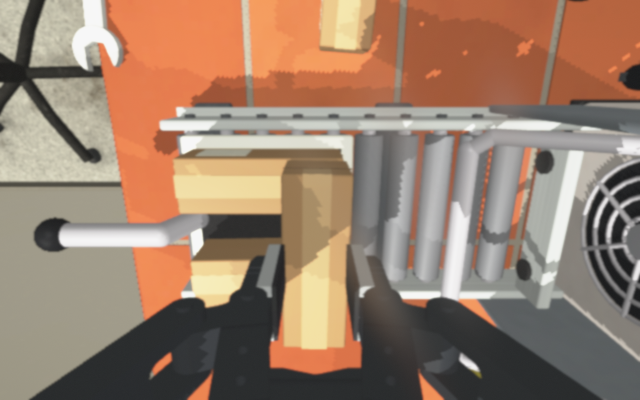

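>>> jog_arm([
  [0.2,-0.3,2],
  [0.2,-0.3,3.7],
  [0.2,-0.3,4],
  [0.2,-0.3,4],
], spin=[0,0,0,0])

```text
time_s: 13.17
ee_pos: [551.1, 91.4, 81.5]
eef_rot: [0.813, 3.034, 0.0]
force: [0.2, -0.0, -0.2]
gripper_width: 26.8
```

>>> jog_arm([
  [-0.5,0,0.7],
  [-0.5,0,0.7],
  [-0.5,0,0.7],
], spin=[0,0,0])

```text
time_s: 13.42
ee_pos: [551.6, 91.3, 81.4]
eef_rot: [0.813, 3.034, 0.0]
force: [-2.8, 1.0, 5.4]
gripper_width: 26.8
```

>>> jog_arm([
  [0,0,0],
  [0,0,0],
  [0,0,0],
  [0,0,0],
], spin=[0,0,0,0], grip=0.0)

```text
time_s: 13.75
ee_pos: [551.3, 91.1, 80.4]
eef_rot: [-0.813, -3.034, 0.0]
force: [1.2, -0.2, 0.4]
gripper_width: 42.4
```

>>> jog_arm([
  [0,0,-15],
  [0,0,-40],
  [0,0,-75],
  [0,0,-80],
  [0,0,-80],
], spin=[0,0,0,0,0])

```text
time_s: 14.17
ee_pos: [553.6, 91.0, 163.9]
eef_rot: [0.812, 3.028, 0.002]
force: [0.7, -0.0, -0.4]
gripper_width: 42.7
```

```bash
python3 - <<'E'
from h import *
f=grab("wrist","w16")
for c,x,y,w,h,a in cartons(f,30): print(c.mean(0).round(), round(x,1),round(y,1),round(w,1),round(h,1),round(a,1))
plan(439,178,160,146)
E
```

```text
[[626. 309.]] 826.0 286.5 28.8 18.5 59.8
[[600. 333.]] 842.4 257.1 89.8 33.7 16.5
[[364. 309.]] 692.2 63.9 103.5 24.4 -18.2
[[282. 189.]] 554.1 53.1 123.4 105.0 -30.1
[[336.  29.]] 459.8 165.6 39.6 30.6 -33.8
t 14.2 pos [552.1  91.1 161.5] phi 150.0 j6 -62 w 42.7 F [ 0.4 -0.3 -0.4]
delta [141.4  18.7   1.3] spin 0.07 | dist 143 rows 3.4
```

View pics/w16.png

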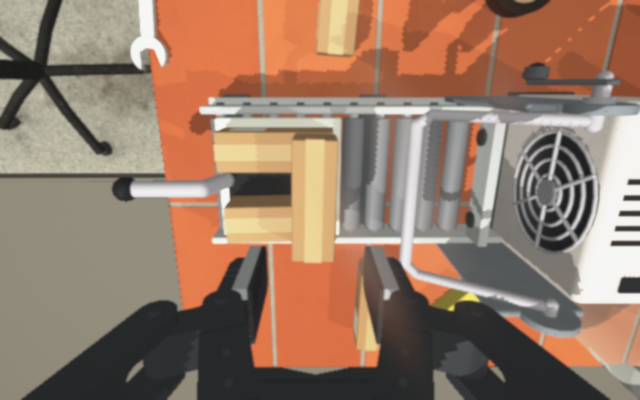

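>>> jog_arm([
  [40,5,0],
  [80,10,0],
  [120,16,0],
  [141,19,1],
  [141,19,1],
], spin=[0.06,0.06,0.06,0.06,0.06], grip=-1)

```text
time_s: 14.63
ee_pos: [434.2, 179.9, 156.7]
eef_rot: [-0.897, -3.005, 0.003]
force: [-0.0, -0.6, 0.1]
gripper_width: 85.3
```

>>> jog_arm([
  [0,0,0],
  [0,0,0],
  [0,0,0],
], spin=[0,0,0])

```text
time_s: 14.88
ee_pos: [439.4, 177.4, 159.1]
eef_rot: [-0.906, -3.008, 0.001]
force: [-0.1, 0.5, 0.4]
gripper_width: 85.1
```

```bash
python3 - <<'E'
from h import *
f=grab("wrist","w17")
for c,x,y,w,h,a in cartons(f,30): print(c.mean(0).round(), round(x,1),round(y,1),round(w,1),round(h,1),round(a,1))
plan(439,178,160,146)
E
```

```text
[[267. 336.]] 548.2 51.0 103.5 101.7 62.2
[[483. 149.]] 495.6 308.4 39.1 38.8 -87.7
[[317. 174.]] 438.8 180.5 87.9 30.9 -34.4
t 14.9 pos [439.5 177.4 159.3] phi 146.5 j6 -48 w 85.3 F [ 0.2  0.4 -0.5]
delta [ 0.7  0.2 -0.7] spin 0.008 | dist 1 rows 0.1
```

View pics/w17.png

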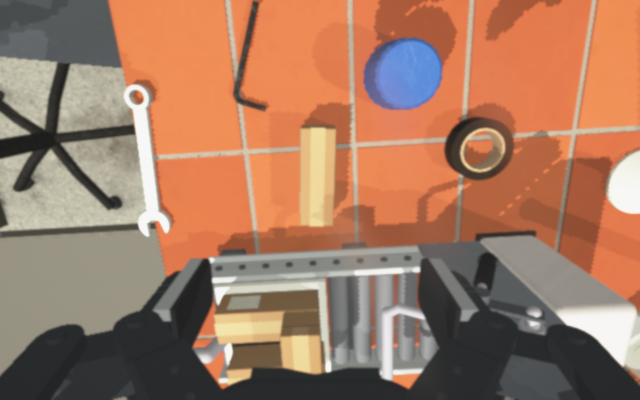

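>>> jog_arm([
  [1,-1.5,40],
  [1,-1.5,80],
  [1,-1.5,115],
  [1,-1.5,140],
  [1,-1.5,147],
], spin=[0.015,0.015,0.015,0.015,0.015], grip=-0.5)

```text
time_s: 15.35
ee_pos: [434.0, 176.2, 8.2]
eef_rot: [-0.927, -2.994, 0.006]
force: [-0.4, 0.4, -1.5]
gripper_width: 64.3
```

>>> jog_arm([
  [0,0,2],
  [0,0,4],
  [0,0,4],
  [0,0,4],
], spin=[0,0,0,0])

```text
time_s: 15.68
ee_pos: [438.9, 177.6, 10.4]
eef_rot: [0.926, 2.999, 0.002]
force: [0.7, -0.7, 0.5]
gripper_width: 63.9
```

```bash
python3 - <<'E'
from h import *
plan(440,179.7,7.5,145.6)
grab("wrist","w18")
E
```

```text
t 15.7 pos [438.9 177.6  10.4] phi 145.7 j6 -47 w 63.9 F [ 0.7 -0.7  0.5]
delta [0.3 2.4 2.9] spin 0.001 | dist 4 rows 0.1
```

View pics/w18.png

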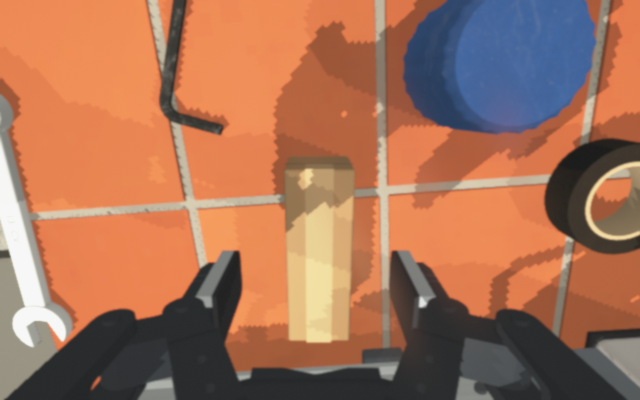

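>>> jog_arm([
  [0,2,3],
  [0,2,3],
  [0,2,3],
  [0,2,3],
  [0,2,3],
], spin=[0,0,0,0,0], grip=1)

```text
time_s: 16.15
ee_pos: [438.7, 179.2, 6.3]
eef_rot: [0.926, 3.001, 0.001]
force: [-1.2, 0.1, 4.9]
gripper_width: 27.5
```

>>> jog_arm([
  [0,0,0],
  [0,0,0],
  [0,0,-20],
  [0,0,-55],
  [0,0,-95],
], spin=[0,0,0,0,0])

```text
time_s: 16.57
ee_pos: [435.8, 178.6, 99.3]
eef_rot: [-0.925, -2.996, 0.004]
force: [1.3, 0.1, -1.1]
gripper_width: 27.4
```

>>> jog_arm([
  [0,0,-40],
  [0,0,-40],
  [0,0,-40],
  [0,0,-40],
  [0,0,-40],
], spin=[0,0,0,0,0])

```text
time_s: 16.98
ee_pos: [436.8, 178.8, 138.6]
eef_rot: [-0.926, -2.998, 0.003]
force: [0.7, 0.2, -1.2]
gripper_width: 27.7
```

```bash
python3 - <<'E'
from h import *
f=grab("wrist"); crop(f,250,140,380,370,2.6,"w19")
plan(540,70,150,150)
E
```

```text
t 17.0 pos [436.7 178.8 138.5] phi 145.7 j6 -47 w 27.3 F [ 0.2 -0.7 -0.6]
delta [-146.6  -31.7  -11.9] spin -0.075 | dist 150 rows 3.6
```

View pics/w19.png

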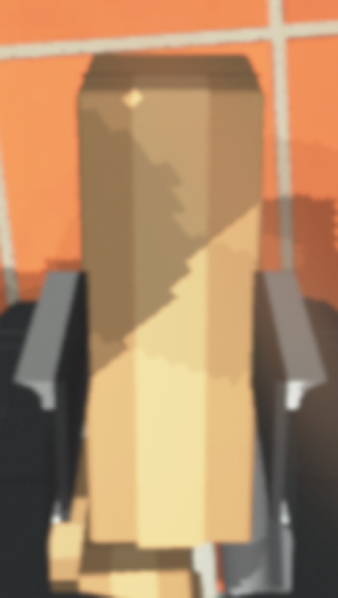

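```bash
python3 - <<'E'
from h import *
f=grab("wrist")
held(f,174.6,349.6,6.3)
c=np.array([538.1,66.1]); u=np.array([.5,.866]); l=np.array([-.866,.5])
t=c-28*u+2.6*l; print(t)
plan(t[0],t[1],135,150)
E
```

```text
far 42.0 near -44.1 mid -1.1
[521.8484  43.152 ]
t 17.1 pos [436.9 178.8 138.6] phi 145.7 j6 -47 w 27.5 F [ 0.2  0.4 -0.2]
delta [-146.6  -64.2    3.4] spin -0.075 | dist 160 rows 3.8
```

>>> jog_arm([
  [-35,-15,0],
  [-72,-30,0],
  [-110,-46,0],
  [-146,-64,3],
  [-146,-64,3],
], spin=[-0.075,-0.075,-0.075,-0.075,-0.075])

```text
time_s: 17.5
ee_pos: [525.0, 38.7, 136.6]
eef_rot: [0.822, 3.032, -0.003]
force: [-0.3, 0.6, -0.4]
gripper_width: 27.1
```

>>> jog_arm([
  [0,0,0],
  [0,0,0],
  [0,0,0],
  [0,0,0],
], spin=[0,0,0,0])

```text
time_s: 17.83
ee_pos: [522.0, 45.1, 137.2]
eef_rot: [-0.81, -3.034, 0.0]
force: [-0.1, -0.4, -0.3]
gripper_width: 27.5
```

```bash
python3 - <<'E'
from h import *
f=grab("wrist","w20"); crop(f,200,60,400,240,4,"w20c")
plan(523.1,42.5,100,150)
E
```

```text
t 17.9 pos [522.2  45.  137.4] phi 150.1 j6 -68 w 27.3 F [ 0.4 -1.9 -1. ]
delta [-2.1 -1.7 37.4] spin 0.002 | dist 37 rows 0.9
```

View pics/w20c.png

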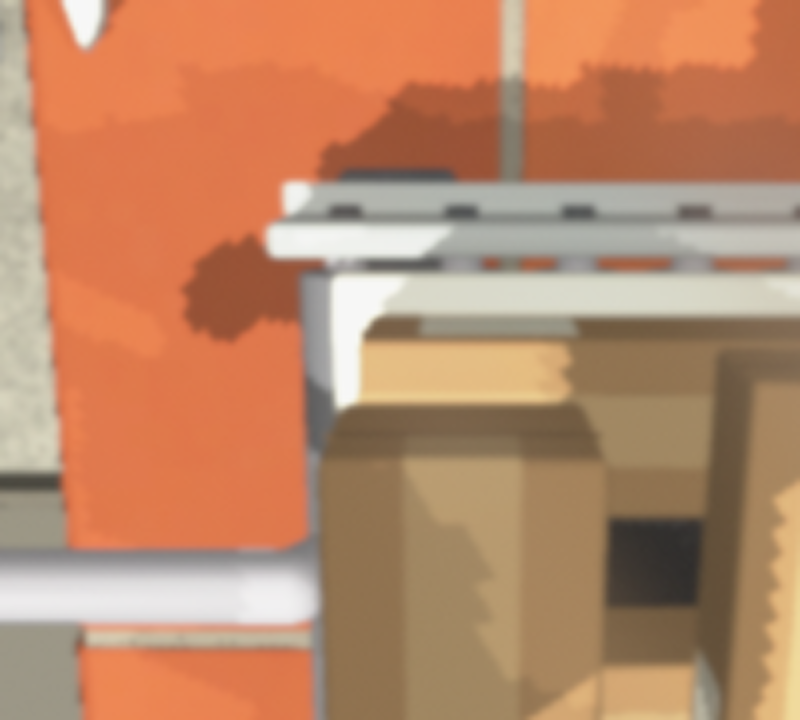

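```bash
cat >> h.py <<'E'
C0=np.array([538.1,66.1]); U=np.array([.5,.866]); L_=np.array([-.866,.5])
def st(p): d=np.asarray(p)[:2]-C0; return np.round([d@U,d@L_],1)
E
python3 - <<'E'
from h import *
f=grab("wrist")
q=lambda x,y,z: st(ray(f,np.array([x,y])/4+[200,60],z))
print("board corner (exp -50,50)",q(333,275,44)); print("lowleft rear-left top (exp -43,43)",q(362,340,74))
print("midfront rear-left top (exp 13,43)",q(755,380,104), "bottom",q(718,352,74))
E
```

```text
board corner (exp -50,50) [-48.5  50.2]
lowleft rear-left top (exp -43,43) [-41.4  43.3]
midfront rear-left top (exp 13,43) [16.1 42.4] bottom [16.1 41.4]
```

>>> jog_arm([
  [-2,-1.2,15],
  [-2,-1.2,30],
  [-2,-1.2,37],
  [-2,-1.2,37],
  [-2,-1.2,37],
], spin=[0,0,0,0,0])

```text
time_s: 18.35
ee_pos: [523.7, 42.2, 100.6]
eef_rot: [-0.812, -3.034, 0.0]
force: [0.7, 0.0, -0.9]
gripper_width: 27.2
```

```bash
python3 - <<'E'
from h import *
plan(523.4,42.9,84,150)
E
```

```text
t 18.4 pos [523.7  42.2 100.6] phi 150.0 j6 -68 w 27.2 F [ 0.7  0.  -0.9]
delta [ 0.6  0.5 16.6] spin 0.0 | dist 17 rows 0.4
```

>>> jog_arm([
  [0.6,0.5,8],
  [0.6,0.5,15],
  [0.6,0.5,17],
  [0.6,0.5,17],
  [0.6,0.5,17],
], spin=[0,0,0,0,0])

```text
time_s: 18.77
ee_pos: [523.6, 42.6, 83.5]
eef_rot: [-0.813, -3.034, 0.0]
force: [-0.4, 0.2, -0.7]
gripper_width: 27.6
```

```bash
python3 - <<'E'
from h import *
plan(523.4,42.9,80.3,150)
grab("wrist","w21")
E
```

```text
t 18.8 pos [523.6  42.6  83.5] phi 150.0 j6 -68 w 27.6 F [-0.4  0.2 -0.7]
delta [0.3 0.2 3.2] spin -0.0 | dist 3 rows 0.1
```

View pics/w21.png

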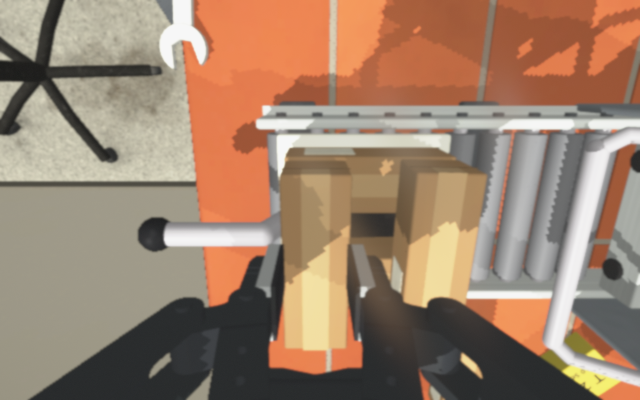

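>>> jog_arm([
  [0,0.2,2],
  [0,0.2,3.5],
  [0,0.2,4],
  [0,0.2,4],
], spin=[0,0,0,0])

```text
time_s: 19.15
ee_pos: [524.1, 42.7, 80.3]
eef_rot: [0.813, 3.034, -0.0]
force: [-1.3, -0.6, 4.3]
gripper_width: 27.2
```

>>> jog_arm([
  [0,0,0],
  [0,0,0],
  [0,0,0],
  [0,0,0],
], spin=[0,0,0,0], grip=0.1)

```text
time_s: 19.48
ee_pos: [523.6, 42.8, 79.4]
eef_rot: [-0.813, -3.034, 0.0]
force: [0.3, -0.1, -0.3]
gripper_width: 38.5
```

```bash
python3 - <<'E'
from h import *
plan(523.4,42.9,80.3,150)
grab("wrist","w22")
E
```

```text
t 19.5 pos [523.6  42.8  79.4] phi 150.0 j6 -68 w 38.5 F [ 0.3 -0.1 -0.3]
delta [ 0.2  0.  -0.9] spin -0.0 | dist 1 rows 0.0
```

View pics/w22.png

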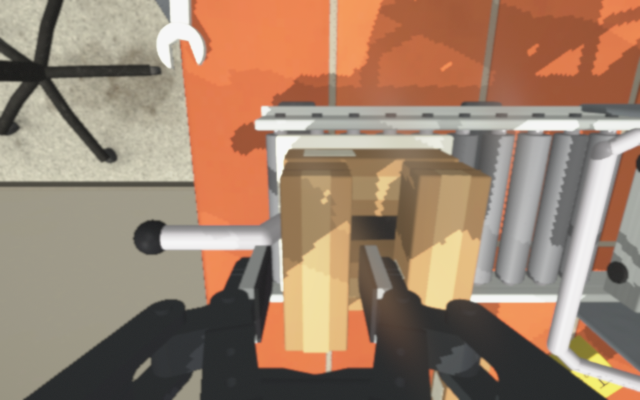

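Lift and go to the last carton at about (701, 72).

>>> jog_arm([
  [0,0,-15],
  [0,0,-45],
  [0,0,-85],
  [0,0,-95],
  [0,0,-95],
], spin=[0,0,0,0,0])

```text
time_s: 19.95
ee_pos: [526.6, 42.5, 179.1]
eef_rot: [0.811, 3.026, 0.002]
force: [-0.6, -1.0, -0.1]
gripper_width: 38.1
```

```bash
python3 - <<'E'
from h import *
f=grab("wrist","w23")
for c,x,y,w,h,a in cartons(f,30): print(c.mean(0).round(), round(x,1),round(y,1),round(w,1),round(h,1),round(a,1))
plan(700,72,165,148)
E
```

```text
[[624. 324.]] 830.4 244.4 54.9 19.5 22.5
[[426. 281.]] 679.3 81.8 62.2 37.9 -32.2
[[363. 256.]] 623.8 43.1 20.8 7.9 -27.9
[[352. 191.]] 560.1 64.9 121.7 112.6 -30.8
[[582.   2.]] 513.3 295.0 21.6 4.3 60.0
t 20.0 pos [524.9  42.6 176.4] phi 150.0 j6 -68 w 38.7 F [ 0.7  0.1 -0.5]
delta [-136.9  113.    12. ] spin 0.035 | dist 178 rows 4.3
```

View pics/w23.png

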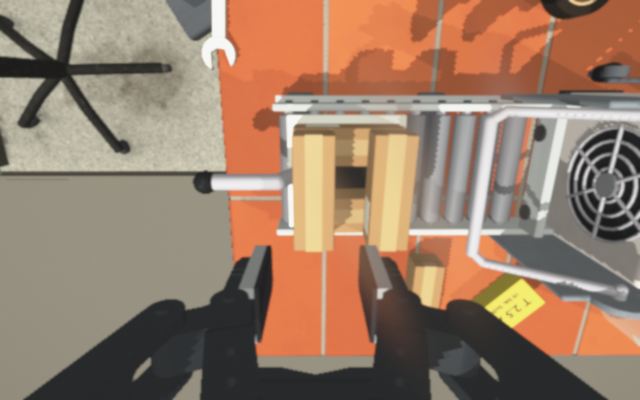

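>>> jog_arm([
  [-30,25,0],
  [-60,50,0],
  [-90,75,5],
  [-120,100,12],
  [-137,113,12],
], spin=[0.03,0.03,0.03,0.03,0.03], grip=-1)

```text
time_s: 20.42
ee_pos: [699.7, 72.8, 157.7]
eef_rot: [-0.857, -3.017, 0.001]
force: [-0.5, 0.1, 0.4]
gripper_width: 85.7
```

>>> jog_arm([
  [0,0,0],
  [0,0,0],
  [0,0,0],
  [0,0,0],
], spin=[0,0,0,0])

```text
time_s: 20.75
ee_pos: [697.6, 72.1, 161.8]
eef_rot: [-0.858, -3.02, 0.001]
force: [-0.3, -0.6, 1.4]
gripper_width: 85.2
```

```bash
python3 - <<'E'
from h import *
f=grab("wrist","w24")
for c,x,y,w,h,a in cartons(f,30): print(c.mean(0).round(), round(x,1),round(y,1),round(w,1),round(h,1),round(a,1))
plan(700,72,165,148)
E
```

```text
[[631. 227.]] 882.6 289.1 66.0 18.6 -16.7
[[514. 167.]] 778.9 221.5 13.7 12.6 -10.5
[[593. 190.]] 830.0 262.2 78.2 77.2 59.3
[[318. 181.]] 703.0 72.6 90.6 29.0 -31.6
[[499. 124.]] 738.3 226.7 19.3 13.8 -10.0
[[169.  32.]] 543.0 39.4 128.9 48.0 58.2
t 20.8 pos [697.8  72.  162.3] phi 148.3 j6 -62 w 85.4 F [-0.5  0.4 -0.4]
delta [-1.9  1.2 -2.7] spin 0.005 | dist 4 rows 0.1
```

View pics/w24.png

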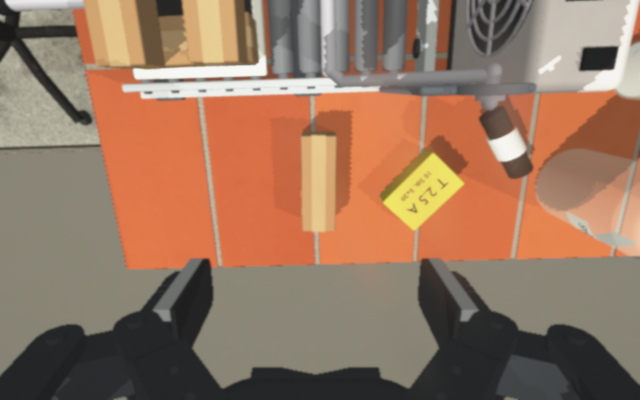

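>>> jog_arm([
  [-5,3.2,40],
  [-5,3.2,80],
  [-5,3.2,118],
  [-5,3.2,142],
  [-5,3.2,149],
], spin=[0,0,0,0,0], grip=-0.4)

```text
time_s: 21.22
ee_pos: [700.0, 72.3, 8.0]
eef_rot: [-0.857, -3.013, 0.003]
force: [0.2, -0.0, -1.2]
gripper_width: 59.5
```

>>> jog_arm([
  [0,0,2],
  [0,0,4],
  [0,0,4],
  [0,0,4],
], spin=[0,0,0,0])

```text
time_s: 21.55
ee_pos: [706.7, 72.1, 12.5]
eef_rot: [0.858, 3.018, 0.002]
force: [-0.2, 0.4, -0.2]
gripper_width: 59.8
```

```bash
python3 - <<'E'
from h import *
plan(704.3,71.8,7,148.4)
grab("wrist","w25")
E
```

```text
t 21.6 pos [706.7  72.1  12.5] phi 148.3 j6 -62 w 59.8 F [-0.2  0.4 -0.2]
delta [ 1.9 -1.5  5.5] spin -0.002 | dist 6 rows 0.1
```

View pics/w25.png

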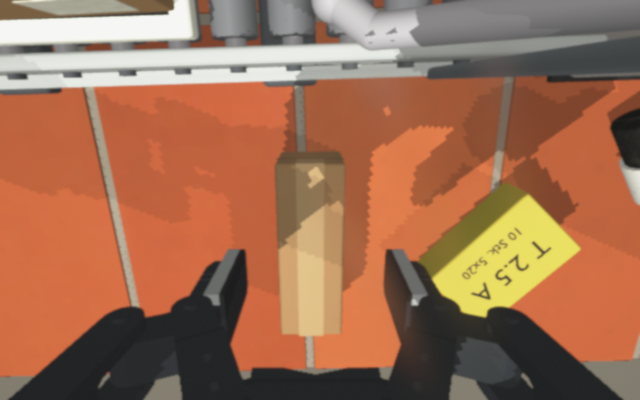

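```bash
python3 - <<'E'
from h import *
f=grab("wrist"); s,T,p=pose()
for uv in [(422,262),(440,295),(520,185)]: print((T.T@(ray(f,uv,22)-s["ee_pos"])).round(1))
for uv in [(277,180),(343,180),(282,333),(340,333)]: print((T.T@(ray(f,uv,30)-s["ee_pos"])).round(1))
E
```

```text
[ -5.5  52.8 -10.1]
[-24.   63.5 -10. ]
[ 33.2  93.7 -10.1]
[ 37.8 -15.3 -18.3]
[ 37.8  12.9 -18.3]
[-40.1 -15.4 -18.1]
[-40.2  13.2 -18. ]
```

>>> jog_arm([
  [0,-1.3,2],
  [0,-1.3,4],
  [0,-1.3,5.5],
  [0,-1.3,5.5],
], spin=[0,0,0,0])

```text
time_s: 21.98
ee_pos: [703.7, 71.1, 3.5]
eef_rot: [-0.859, -3.021, 0.0]
force: [-0.3, 0.2, 0.2]
gripper_width: 59.8
```

>>> jog_arm([
  [0,0,0],
  [0,0,0],
  [0,0,0],
  [0,0,0],
  [0,0,0],
], spin=[0,0,0,0,0], grip=1)

```text
time_s: 22.4
ee_pos: [704.4, 71.1, 4.4]
eef_rot: [0.859, 3.021, 0.0]
force: [0.3, 0.8, 1.6]
gripper_width: 28.2
```

>>> jog_arm([
  [0,0,0],
  [0,0,0],
  [0,0,-20],
  [0,0,-55],
  [0,0,-95],
], spin=[0,0,0,0,0])

```text
time_s: 22.82
ee_pos: [701.3, 71.2, 96.2]
eef_rot: [-0.857, -3.015, 0.003]
force: [1.5, -0.2, 0.0]
gripper_width: 28.0
```

>>> jog_arm([
  [0,0,-40],
  [0,0,-80],
  [0,0,-80],
  [0,0,-80],
  [0,0,-80],
], spin=[0,0,0,0,0])

```text
time_s: 23.23
ee_pos: [703.4, 71.1, 178.0]
eef_rot: [-0.858, -3.02, 0.001]
force: [-0.3, 0.2, -1.3]
gripper_width: 27.7
```

```bash
python3 - <<'E'
from h import *
f=grab("wrist","w26"); crop(f,250,140,380,370,2.6,"w26c")
plan(500,0,190,60)
E
```

```text
t 23.3 pos [702.8  71.2 176.6] phi 148.3 j6 -62 w 27.9 F [ 1.  -0.6 -1. ]
delta [ 135.1 -167.2  -12.6] spin 1.541 | dist 215 rows 12.3
```

View pics/w26c.png

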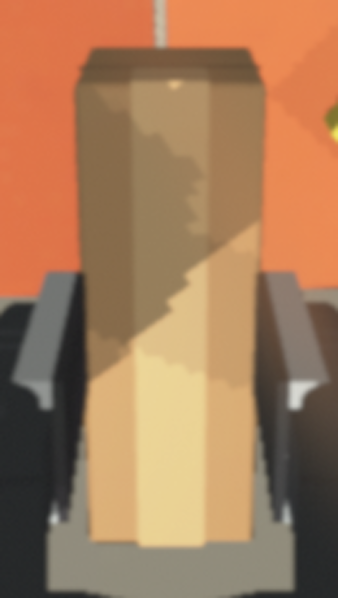

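```bash
python3 - <<'E'
from h import *
f=grab("wrist"); held(f,170.8,348.8,4.4)
E
```

```text
far 43.6 near -43.0 mid 0.3
```

>>> jog_arm([
  [26,-32,-12],
  [50,-64,-20],
  [77,-96,-20],
  [103,-128,-20],
  [120,-150,-20],
], spin=[0.62,0.62,0.62,0.62,0.62])

```text
time_s: 23.75
ee_pos: [519.1, 6.4, 196.4]
eef_rot: [-1.745, -2.606, 0.004]
force: [0.7, 0.1, -0.0]
gripper_width: 28.2
```

>>> jog_arm([
  [0,0,0],
  [0,0,0],
  [0,0,0],
  [0,0,0],
  [0,0,0],
], spin=[0.62,0.62,0.62,0.62,0.62])

```text
time_s: 24.17
ee_pos: [521.9, 6.8, 197.0]
eef_rot: [-2.459, -1.951, 0.004]
force: [-0.9, 0.1, -0.6]
gripper_width: 28.1
```

```bash
python3 - <<'E'
from h import *
plan(501,-3,205,60)
E
```

```text
t 24.2 pos [521.9   6.8 197. ] phi 76.9 j6 1 w 28.1 F [-0.9  0.1 -0.6]
delta [-14.3 -18.2  -7.9] spin 0.294 | dist 24 rows 2.4
```

>>> jog_arm([
  [-14,-18,-20],
  [-14,-18,-20],
  [-14,-18,-20],
  [-14,-18,-20],
  [-14,-18,-20],
], spin=[0.294,0.294,0.294,0.294,0.294])

```text
time_s: 24.58
ee_pos: [501.7, -2.9, 217.5]
eef_rot: [-2.713, -1.58, 0.003]
force: [-0.0, 0.9, -0.5]
gripper_width: 28.3
```

```bash
python3 - <<'E'
from h import *
plan(501,-3,205,60)
f=grab("wrist","w27"); crop(f,220,0,420,180,4,"w27c")
E
```

```text
t 24.6 pos [501.7  -2.9 217.5] phi 60.5 j6 16 w 28.3 F [-0.   0.9 -0.5]
delta [-0.4 -0.5 12.5] spin 0.008 | dist 13 rows 0.3
```

View pics/w27c.png

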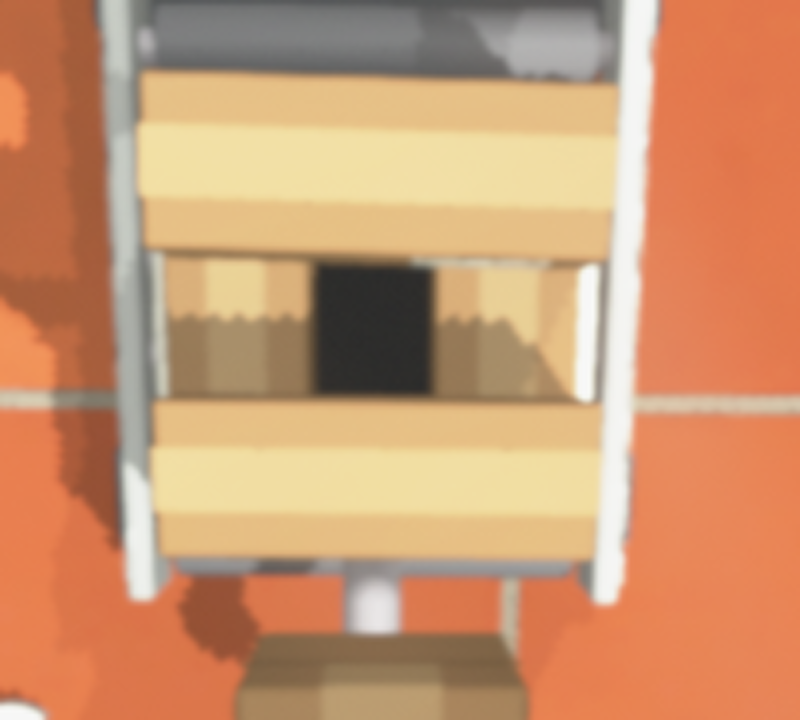

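```bash
python3 - <<'E'
from h import *
f=grab("wrist")
q=lambda p,z: st(ray(f,np.array(p)/4+[220,0],z))
print("front",[q(p,104).tolist() for p in [(143,72),(617,82),(609,260),(147,250)]])
print("rear",[q(p,104).tolist() for p in [(156,400),(600,402),(597,558),(165,558)]])
plan(*(C0+28*L_-0*U),170,60)
E
```

```text
front [[44.6, 41.1], [43.5, -43.4], [13.7, -43.6], [14.9, 41.6]]
rear [[-11.8, 41.0], [-11.6, -43.2], [-41.1, -44.2], [-41.8, 40.5]]
t 24.7 pos [502.   -2.9 217.9] phi 60.4 j6 16 w 28.1 F [-0.  -0.3 -0.6]
delta [ 78.1 -30.5  48. ] spin 0.008 | dist 97 rows 2.3
```

>>> jog_arm([
  [30,-12,5],
  [60,-24,20],
  [78.7,-30,40],
  [78.7,-30,60],
  [78.7,-30,70],
], spin=[0.008,0.008,0.008,0.008,0.008])

```text
time_s: 25.1
ee_pos: [513.6, 81.4, 146.0]
eef_rot: [-2.717, -1.572, 0.006]
force: [-0.4, -0.1, -1.3]
gripper_width: 27.9
```

>>> jog_arm([
  [0,0,10],
  [0,0,20],
  [0,0,20],
  [0,0,20],
  [0,0,20],
], spin=[0,0,0,0,0])

```text
time_s: 25.52
ee_pos: [516.1, 79.7, 130.1]
eef_rot: [2.722, 1.567, 0.002]
force: [-0.3, 0.1, 0.2]
gripper_width: 28.1
```

```bash
python3 - <<'E'
from h import *
plan(514.6,80.4,112,60)
grab("wrist","w28")
E
```

```text
t 25.5 pos [516.1  79.7 130.1] phi 59.9 j6 26 w 28.1 F [-0.3  0.1  0.2]
delta [-0.2 -1.7 18.1] spin -0.002 | dist 18 rows 0.4
```

View pics/w28.png

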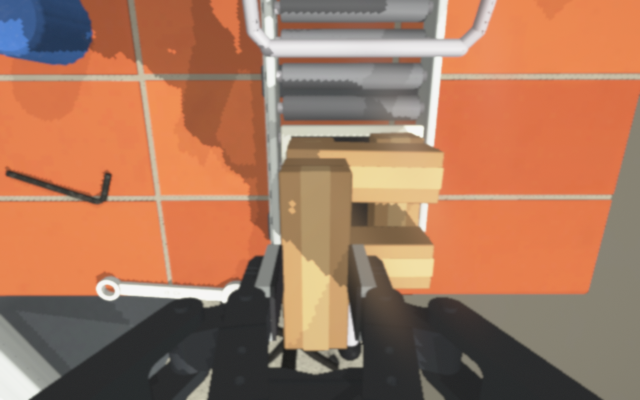

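>>> jog_arm([
  [-0.2,-1.5,8],
  [-0.2,-1.5,15],
  [-0.2,-1.5,18],
  [-0.2,-1.5,18],
  [-0.2,-1.5,18],
], spin=[0,0,0,0,0])

```text
time_s: 25.98
ee_pos: [513.7, 80.8, 110.7]
eef_rot: [-2.721, -1.569, 0.001]
force: [-0.0, -0.4, -0.4]
gripper_width: 27.9
```

```bash
python3 - <<'E'
from h import *
plan(514.6,80.4,108.5,60)
E
```

```text
t 26.0 pos [513.7  80.8 110.7] phi 59.9 j6 27 w 27.9 F [-0.  -0.4 -0.4]
delta [0.1 1.  2.2] spin -0.001 | dist 2 rows 0.1
```

>>> jog_arm([
  [0.1,0.7,1],
  [0.1,0.7,2.5],
  [0.1,0.7,3],
  [0.1,0.7,3],
], spin=[0,0,0,0])

```text
time_s: 26.32
ee_pos: [514.9, 80.5, 108.4]
eef_rot: [2.722, 1.569, 0.001]
force: [-0.4, -0.3, 0.5]
gripper_width: 27.8
```

>>> jog_arm([
  [0,0,0.3],
  [0,0,0.6],
], spin=[0,0])

```text
time_s: 26.48
ee_pos: [514.9, 80.5, 108.3]
eef_rot: [2.722, 1.569, 0.001]
force: [-2.7, 0.7, 7.3]
gripper_width: 28.2
```

Contact. Release and lift.

>>> jog_arm([
  [0,0,0],
  [0,0,0],
  [0,0,0],
  [0,0,0],
], spin=[0,0,0,0], grip=0.0)

```text
time_s: 26.82
ee_pos: [514.5, 80.5, 107.3]
eef_rot: [-2.722, -1.569, 0.0]
force: [-0.0, -0.2, 0.1]
gripper_width: 42.6
```

>>> jog_arm([
  [0,0,-10],
  [0,0,-30],
  [0,0,-60],
  [0,0,-95],
  [0,0,-100],
], spin=[0,0,0,0,0])

```text
time_s: 27.23
ee_pos: [518.2, 80.4, 215.1]
eef_rot: [2.716, 1.566, 0.015]
force: [-0.2, 0.2, 0.6]
gripper_width: 42.8
```

```bash
python3 - <<'E'
from h import *
f=grab("wrist","w29")
plan(*(C0-85*U),225,60)
E
```

```text
t 27.3 pos [517.7  80.4 213.6] phi 59.9 j6 26 w 42.7 F [ 0.2 -0.5  0.3]
delta [-87.1  25.  -11.5] spin -0.001 | dist 91 rows 2.2
```

View pics/w29.png

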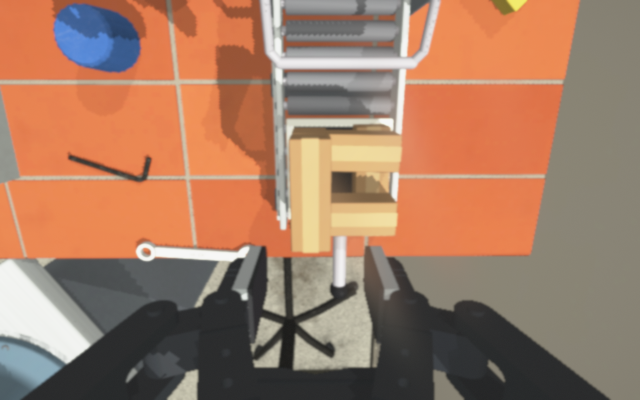

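```bash
python3 - <<'E'
from h import *
f=grab("wrist"); crop(f,240,0,440,110,4,"w30")
for uv in [(340,64),(275,55),(405,58)]: print(st(ray(f,uv,93)))
E
```

```text
[95.2  5.4]
[101.6  54.3]
[ 99.3 -43.7]
```

View pics/w30.png

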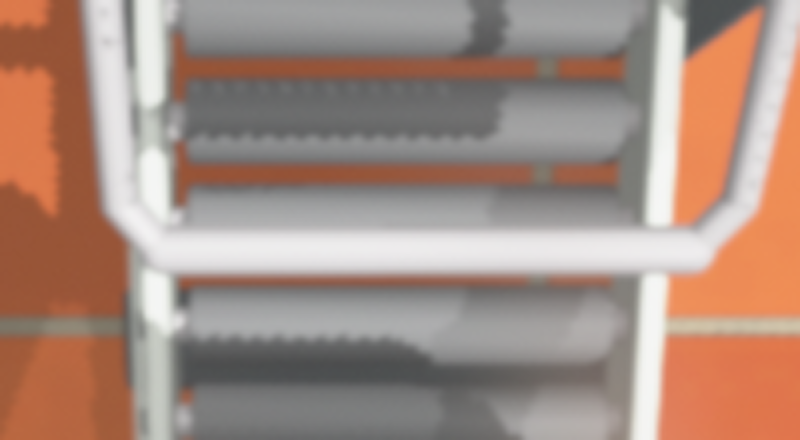

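```bash
python3 - <<'E'
from h import *
plan(586.4,149.7,210,150)
E
```

```text
t 27.3 pos [516.3  80.4 210.7] phi 59.9 j6 26 w 42.8 F [ 0.2  0.7 -0.2]
delta [95.1 26.   1.1] spin -1.572 | dist 99 rows 12.6
```

>>> jog_arm([
  [20,5,0],
  [45,13,0],
  [70,20,0],
  [90,25,0],
  [95,26,0],
], spin=[-0.62,-0.62,-0.62,-0.62,-0.62])

```text
time_s: 27.75
ee_pos: [585.1, 151.3, 205.4]
eef_rot: [-2.103, -2.331, 0.003]
force: [0.3, -0.6, -0.1]
gripper_width: 42.8
```

>>> jog_arm([
  [0,0,0],
  [0,0,0],
  [0,0,0],
  [0,0,0],
  [0,0,0],
], spin=[-0.62,-0.62,-0.62,-0.62,-0.62])

```text
time_s: 28.17
ee_pos: [583.6, 149.6, 205.3]
eef_rot: [-1.293, -2.859, 0.003]
force: [-0.4, -0.9, 0.1]
gripper_width: 42.9
```

>>> jog_arm([
  [0,0,0],
  [0,0,0],
  [0,0,0],
  [0,0,0],
  [0,0,0],
], spin=[-0.33,-0.33,-0.33,-0.33,-0.33])

```text
time_s: 28.58
ee_pos: [583.9, 149.6, 206.0]
eef_rot: [-0.819, -3.03, 0.001]
force: [0.1, 0.2, -0.8]
gripper_width: 42.5
```

```bash
python3 - <<'E'
from h import *
f=grab("wrist","w31")
plan(586.4,149.7,150,150)
print(px(f,[*(C0+96.5*U),93]))
E
```

```text
t 28.6 pos [584.1 149.6 206.3] phi 149.8 j6 -56 w 42.6 F [ 0.2 -0.7  1.6]
delta [-2.   1.3 56.3] spin -0.004 | dist 56 rows 1.4
[315.96965393 187.14832355]
```

View pics/w31.png

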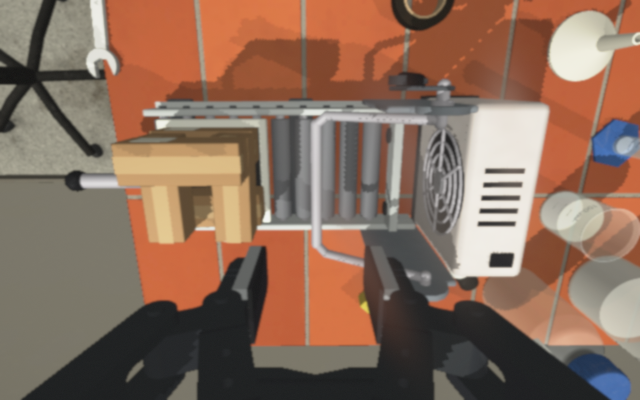

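>>> jog_arm([
  [-2,1.3,25],
  [-2,1.3,50],
  [-2,1.3,75],
  [-2,1.3,85],
  [-2,1.3,85],
], spin=[0,0,0,0,0])

```text
time_s: 29.05
ee_pos: [584.6, 149.6, 118.9]
eef_rot: [-0.816, -3.027, 0.004]
force: [0.6, -1.1, -0.9]
gripper_width: 43.1
```

```bash
python3 - <<'E'
from h import *
f=grab("wrist","w32")
plan(586.4,149.7,77,150)
E
```

```text
t 29.1 pos [586.2 149.7 121.3] phi 149.8 j6 -56 w 42.4 F [-0.5 -0.5  0.4]
delta [-0.3  0.2 44.3] spin -0.003 | dist 44 rows 1.1
```

View pics/w32.png

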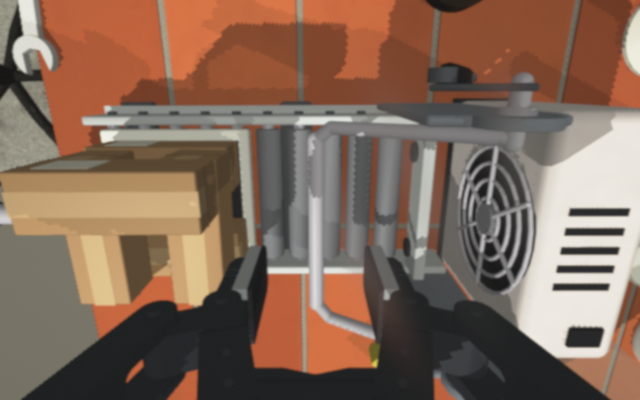

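Bar centred between jaws (col ≈316). Continue down and pinch.

>>> jog_arm([
  [0,0,15],
  [0,0,30],
  [0,0,40],
  [0,0,42],
  [0,0,42],
], spin=[0,0,0,0,0])

```text
time_s: 29.52
ee_pos: [587.3, 149.8, 80.9]
eef_rot: [0.817, 3.033, 0.0]
force: [0.0, 0.6, -0.9]
gripper_width: 42.9
```

```bash
python3 - <<'E'
from h import *
f=grab("wrist","w33")
plan(586.4,149.7,77,150)
E
```

```text
t 29.6 pos [587.8 149.9  81.5] phi 149.9 j6 -56 w 42.8 F [-0.3 -0.1  1.1]
delta [ 1.1 -0.8  4.5] spin -0.002 | dist 5 rows 0.1
```

View pics/w33.png

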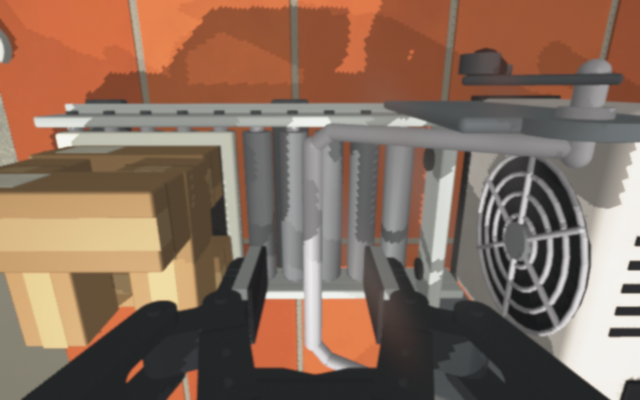

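>>> jog_arm([
  [0,-0.8,4],
  [0,-0.8,4],
  [0,-0.8,4],
], spin=[0,0,0])

```text
time_s: 29.82
ee_pos: [587.0, 149.1, 77.0]
eef_rot: [0.816, 3.033, 0.0]
force: [0.2, -0.1, 0.5]
gripper_width: 42.5
```

>>> jog_arm([
  [0,0,0],
  [0,0,0],
  [0,0,0],
  [0,0,0],
  [0,0,0],
], spin=[0,0,0,0,0], grip=1, force=30)

```text
time_s: 30.23
ee_pos: [587.0, 149.0, 77.0]
eef_rot: [0.816, 3.033, -0.0]
force: [-0.8, -2.3, 3.0]
gripper_width: 0.0
```

```bash
python3 - <<'E'
from h import *
f=grab("wrist","w34")
plan(586.4,149.7,77,150)
s,T,p=pose(); x,y=st(s["ee_pos"])
# arc: hinge in st coords
hx=96.5+92*np.cos(.524)
for q in [0,.2,.4,.6,.8,1,1.2,1.4,1.6,1.8,2,2.1,2.2,2.3,2.35]:
    print(q, np.round([hx-92*np.cos(q-.524)-96.5, 92*np.sin(q-.524)+46],1))
E
```

```text
t 30.3 pos [587.  149.   76.9] phi 149.9 j6 -56 w 0.2 F [-0.9 -0.9  2. ]
delta [ 0.9  0.3 -0.1] spin -0.002 | dist 1 rows 0.0
0 [ 0. -0.]
0.2 [-7.6 16.7]
0.4 [-11.6  34.6]
0.6 [-12.1  53. ]
0.8 [-8.9 71.1]
1 [-2.1 88.2]
1.2 [  7.9 103.6]
1.4 [ 20.8 116.7]
1.6 [ 36. 127.]
1.8 [ 52.9 134. ]
2 [ 70.9 137.6]
2.1 [ 80.1 138. ]
2.2 [ 89.3 137.5]
2.3 [ 98.4 136.1]
2.35 [102.9 135. ]
```

View pics/w34.png

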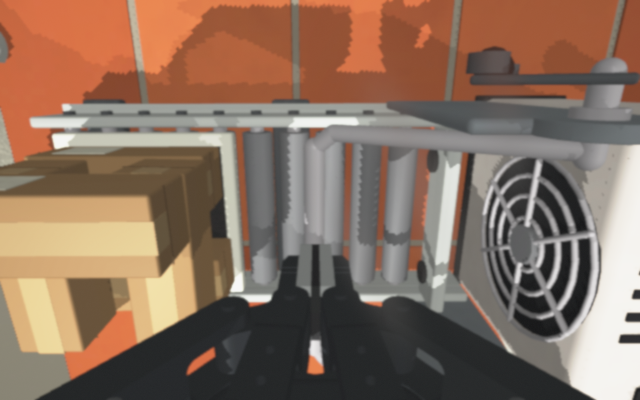

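>>> jog_arm([
  [0,-3,-5],
  [0,-5,-10],
  [0,-7.6,-16.7],
  [0,-7.6,-16.7],
], spin=[0,0,0,0])

```text
time_s: 30.62
ee_pos: [583.8, 142.2, 95.1]
eef_rot: [0.816, 3.031, 0.001]
force: [0.2, -1.3, 0.5]
gripper_width: 0.1
```

```bash
python3 - <<'E'
from h import *
f=grab("wrist","w35")
plan(586.4,149.7,77,150)
E
```

```text
t 30.7 pos [583.6 142.4  94.5] phi 149.9 j6 -57 w 0.6 F [ 0.3  0.3 -0. ]
delta [ 1.3  7.7 17.5] spin -0.003 | dist 19 rows 0.5
```

View pics/w35.png

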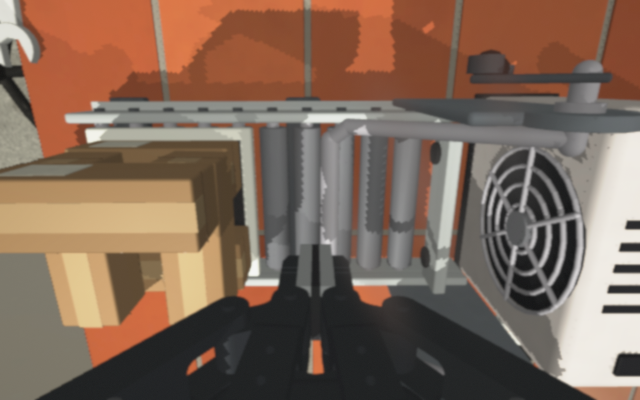

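```bash
python3 - <<'E'
import cv2
for n in ("w33","w34","w35"):
    im=cv2.imread(f"pics/{n}.png")[110:330,230:420]; cv2.imwrite(f"pics/{n}c.png",cv2.resize(im,None,fx=4,fy=2.7,interpolation=cv2.INTER_CUBIC))
E
```

```text
(no output)
```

View pics/w34c.png

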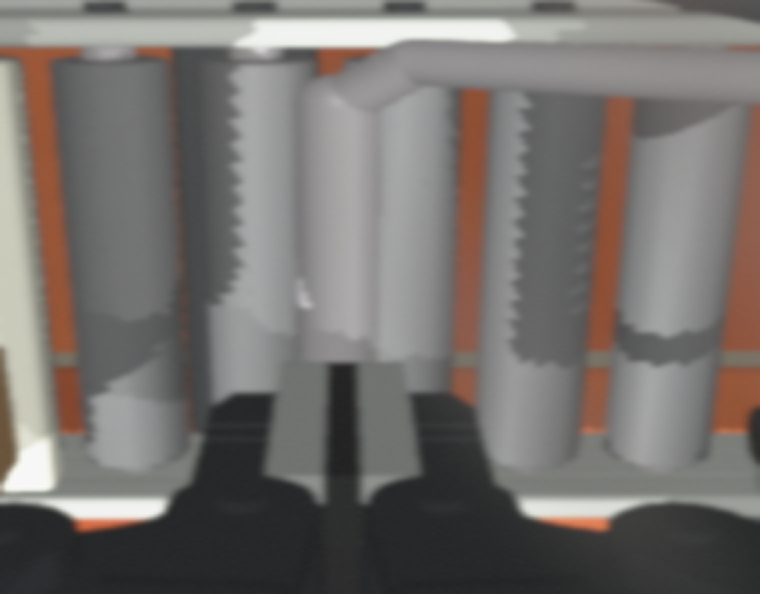

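View pics/w35c.png

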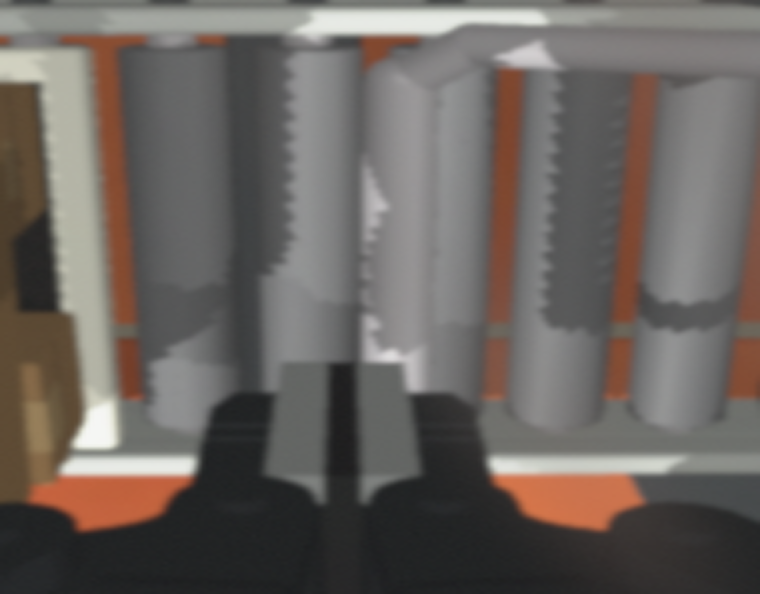

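```bash
python3 - <<'E'
from h import *
f=grab("scene"); crop(f,240,130,400,250,5,"s1")
g=grab("top"); crop(g,270,130,430,250,5,"t1")
for z in (70,80,93,105): print(z,"scene",((px(f,[*(C0+96*U),z])-[240,130])*5).round(),"top",((px(g,[*(C0+96*U),z])-[270,130])*5).round())
E
```

```text
70 scene [344. 396.] top [336. 356.]
80 scene [344. 384.] top [337. 355.]
93 scene [343. 368.] top [338. 353.]
105 scene [343. 352.] top [340. 351.]
```

View pics/s1.png

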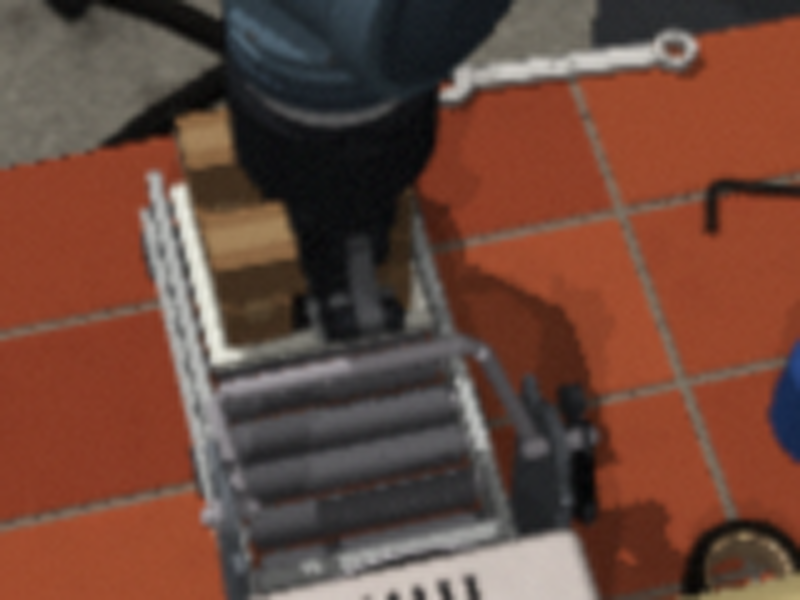

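View pics/t1.png

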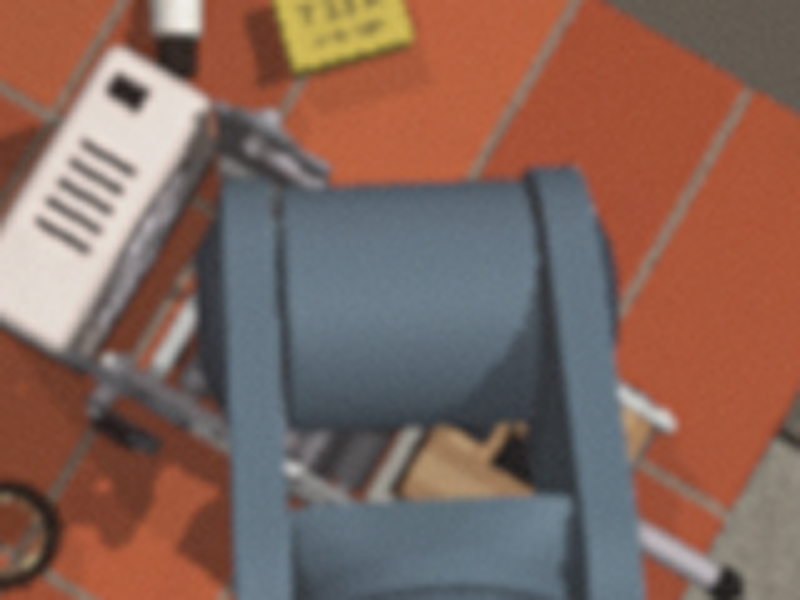

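>>> jog_arm([
  [0,0,-15],
  [0,3,-30],
  [0,7,-30],
  [0,7,-30],
], spin=[0,0,0,0])

```text
time_s: 31.1
ee_pos: [587.2, 149.1, 123.8]
eef_rot: [0.815, 3.032, 0.001]
force: [-0.1, 0.8, -0.2]
gripper_width: 0.3
```

>>> jog_arm([
  [0,0,0],
  [0,0,0],
  [0,0,0],
  [0,0,0],
], spin=[0,0,0,0], grip=0.1)

```text
time_s: 31.43
ee_pos: [585.9, 148.5, 122.3]
eef_rot: [-0.816, -3.032, 0.001]
force: [0.2, -0.4, -0.1]
gripper_width: 38.7
```

```bash
python3 - <<'E'
from h import *
f=grab("wrist","w36")
plan(*(C0+96.3*U),60,150)
E
```

```text
t 31.5 pos [586.  148.5 122.5] phi 149.9 j6 -56 w 38.3 F [-0.3  0.4 -0.6]
delta [ 0.2  1.  62.5] spin -0.002 | dist 63 rows 1.5
```

View pics/w36.png

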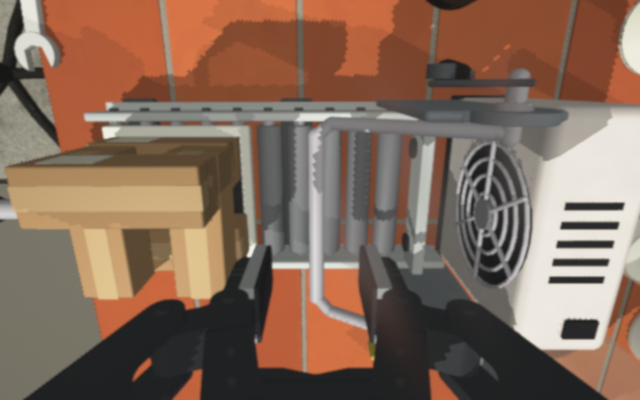

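>>> jog_arm([
  [0,1,20],
  [0,1,40],
  [0,1,55],
  [0,1,60],
  [0,1,60],
], spin=[0,0,0,0,0])

```text
time_s: 31.9
ee_pos: [585.6, 149.3, 61.5]
eef_rot: [-0.816, -3.03, 0.002]
force: [0.0, -0.3, -0.7]
gripper_width: 38.6
```

>>> jog_arm([
  [0,0,0],
  [0,0,0],
  [0,0,0],
  [0,0,0],
  [0,0,0],
], spin=[0,0,0,0,0], grip=1)

```text
time_s: 32.32
ee_pos: [587.2, 148.4, 64.6]
eef_rot: [0.816, 3.033, -0.003]
force: [-2.8, -3.6, 3.4]
gripper_width: 7.5
```

```bash
python3 - <<'E'
from h import *
f=grab("wrist","w37")
plan(*(C0+96.3*U),60,150)
E
```

```text
t 32.4 pos [587.3 148.4  64.7] phi 149.9 j6 -56 w 7.5 F [-3.2 -4.9  2.6]
delta [1.4 0.4 4.7] spin -0.002 | dist 5 rows 0.1
```

View pics/w37.png

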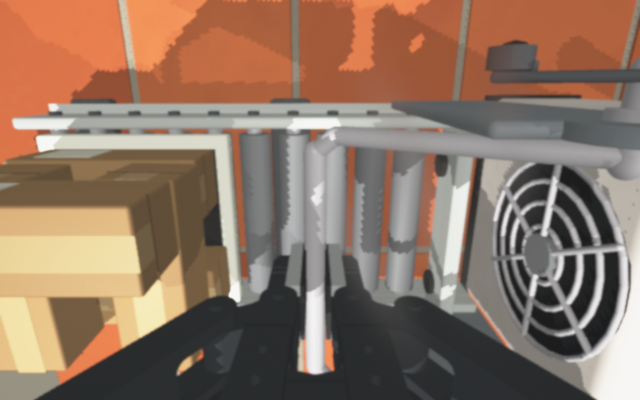

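>>> jog_arm([
  [0,-7.6,-16.7],
  [0,-11.6,-34.6],
  [0,-12.1,-53],
  [0,-8.9,-71],
  [0,-2.1,-88],
], spin=[0,0,0,0,0], force=40)

```text
time_s: 32.78
ee_pos: [584.8, 144.5, 151.8]
eef_rot: [-0.816, -3.033, 0.011]
force: [-2.6, -10.0, -3.5]
gripper_width: 7.3
```

```bash
python3 - <<'E'
from h import *
f=grab("wrist","w38")
plan(*(C0+96.3*U),60,150)
E
```

```text
t 32.8 pos [586.  146.1 155.8] phi 149.9 j6 -56 w 6.7 F [-9.7 -9.   4.9]
delta [ 1.6  3.5 95.8] spin -0.002 | dist 96 rows 2.3
```

View pics/w38.png

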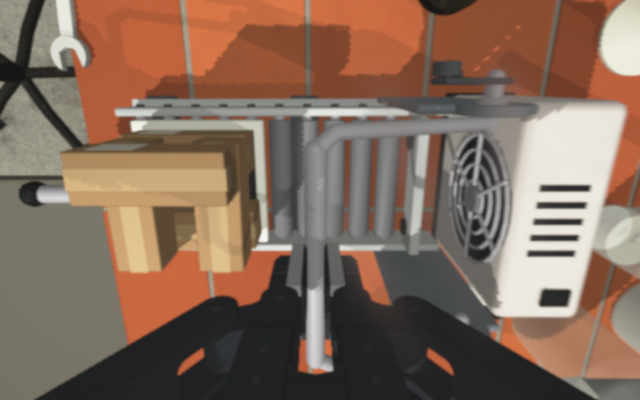

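>>> jog_arm([
  [0,8,-15],
  [0,20,-28],
  [0,35,-38],
  [0,52,-45],
  [0,70,-49],
], spin=[0,0,0,0,0])

```text
time_s: 33.25
ee_pos: [623.3, 206.9, 206.9]
eef_rot: [0.816, 3.026, -0.001]
force: [-4.2, -3.2, 13.0]
gripper_width: 6.7
```

```bash
python3 - <<'E'
from h import *
f=grab("wrist","w39")
plan(*(C0+96.3*U),60,150)
s,T,p=pose(); print(st(s["ee_pos"]))
E
```

```text
t 33.3 pos [624.9 210.  207.3] phi 149.9 j6 -51 w 6.6 F [-2.9 -2.1 16.5]
delta [  4.4 -72.6 146.9] spin -0.001 | dist 164 rows 3.9
[168.   -3.2]
```

View pics/w39.png

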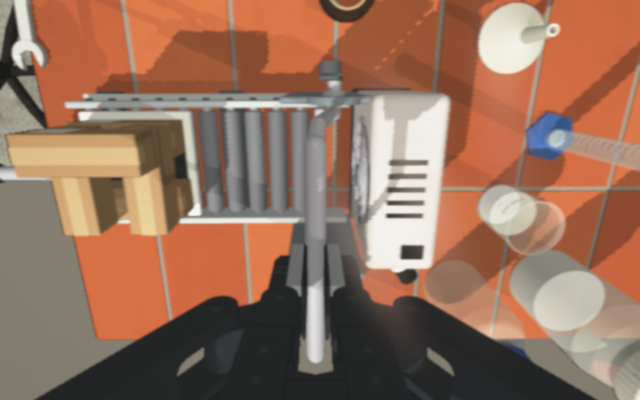

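>>> jog_arm([
  [0,9,-2],
  [0,18,-2],
  [0,27,-1],
  [0,31,0],
], spin=[0,0,0,0])

```text
time_s: 33.63
ee_pos: [639.3, 235.3, 203.8]
eef_rot: [0.814, 3.027, 0.003]
force: [1.8, -1.0, 2.1]
gripper_width: 6.6
```

```bash
python3 - <<'E'
from h import *
f=grab("wrist","w40")
plan(*(C0+96.3*U),60,150)
s,T,p=pose(); print(st(s["ee_pos"]))
E
```

```text
t 33.7 pos [639.5 235.9 203.5] phi 149.9 j6 -49 w 6.9 F [ 3.7 -0.9  6. ]
delta [   3.6 -102.2  143. ] spin -0.002 | dist 176 rows 4.2
[197.7  -2.9]
```

View pics/w40.png

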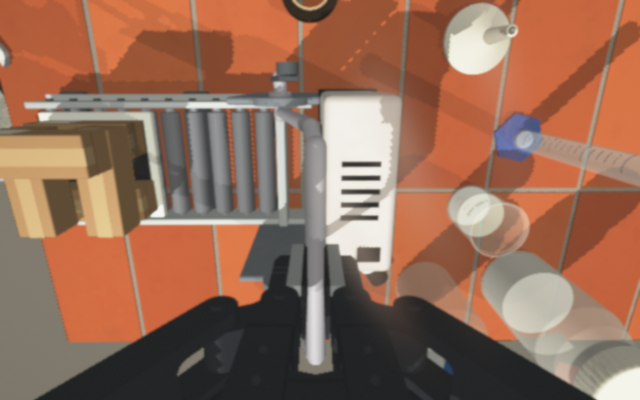

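>>> jog_arm([
  [0,0,0],
  [0,0,0],
  [0,0,0],
  [0,0,0],
  [0,0,0],
], spin=[0,0,0,0,0], grip=-0.5)

```text
time_s: 34.1
ee_pos: [636.0, 234.9, 199.7]
eef_rot: [-0.816, -3.032, 0.001]
force: [-0.1, -0.2, 0.3]
gripper_width: 63.9
```

>>> jog_arm([
  [0,0,-10],
  [0,0,-25],
  [0,0,-45],
  [0,0,-60],
  [0,0,-60],
], spin=[0,0,0,0,0])

```text
time_s: 34.52
ee_pos: [638.9, 235.5, 266.9]
eef_rot: [0.814, 3.025, 0.006]
force: [-0.5, -0.4, 1.1]
gripper_width: 63.8
```

```bash
python3 - <<'E'
from h import *
f=grab("wrist","w41")
plan(*(C0-20*U),260,150)
s,T,p=pose(); print(st(s["ee_pos"]))
E
```

```text
t 34.6 pos [638.1 235.3 264.3] phi 149.9 j6 -49 w 64.4 F [ 0.5 -0.1 -0. ]
delta [   1.5 -216.5    3.4] spin -0.002 | dist 217 rows 5.2
[196.5  -2. ]
```

View pics/w41.png

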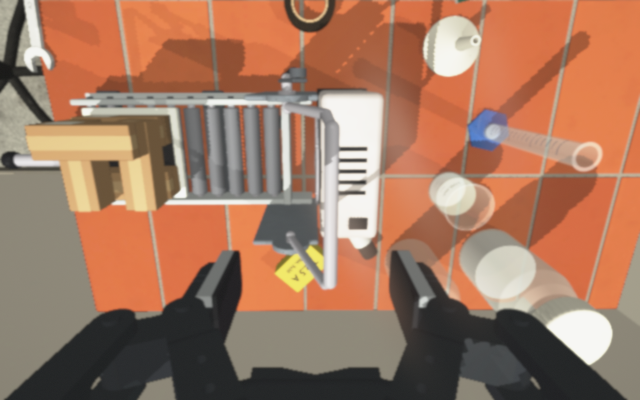

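```bash
python3 - <<'E'
from h import *
plan(*(C0-170*U),264,60)
E
```

```text
t 34.6 pos [638.1 235.3 264.3] phi 149.9 j6 -49 w 64.4 F [ 0.5 -0.1 -0. ]
delta [   1.2 -366.5   -1.2] spin 1.569 | dist 367 rows 12.6
```

>>> jog_arm([
  [0,-35,0],
  [0,-70,0],
  [0,-105,0],
  [0,-140,0],
  [0,-175,0],
], spin=[0.1,0.22,0.34,0.46,0.58], grip=1)

```text
time_s: 34.98
ee_pos: [547.2, 82.5, 259.2]
eef_rot: [-1.656, -2.668, 0.001]
force: [-0.8, -0.1, 0.3]
gripper_width: 3.5
```

```bash
python3 - <<'E'
from h import *
plan(*(C0-170*U),264,60)
E
```

```text
t 35.0 pos [547.2  82.5 259.2] phi 116.3 j6 -29 w 3.5 F [-0.8 -0.1  0.3]
delta [-105.  -156.9   -4.6] spin 0.983 | dist 189 rows 7.9
```

>>> jog_arm([
  [-21,-31,-3],
  [-42,-62,-3],
  [-63,-94,-3],
  [-84,-125,-3],
  [-105,-157,-3],
], spin=[0.12,0.24,0.36,0.48,0.6])

```text
time_s: 35.4
ee_pos: [453.9, -81.6, 262.5]
eef_rot: [-2.371, -2.06, 0.001]
force: [-0.3, -0.7, 0.9]
gripper_width: -0.1
```

>>> jog_arm([
  [0,0,0],
  [0,0,0],
  [0,0,0],
  [0,0,0],
  [0,0,0],
], spin=[0.38,0.38,0.38,0.38,0.38])

```text
time_s: 35.82
ee_pos: [455.1, -80.5, 262.7]
eef_rot: [-2.711, -1.586, 0.001]
force: [-0.4, 0.4, -0.1]
gripper_width: 0.1
```

```bash
python3 - <<'E'
from h import *
plan(*(C0-170*U),110,60)
f=grab("wrist","w42")
print(px(f,[*(C0-121*U),70]))
E
```

```text
t 35.8 pos [455.1 -80.5 262.7] phi 60.7 j6 5 w 0.1 F [-0.4  0.4 -0.1]
delta [ -1.5  -1.3 152.7] spin 0.011 | dist 153 rows 3.7
[315.08975439 116.80815878]
```

View pics/w42.png

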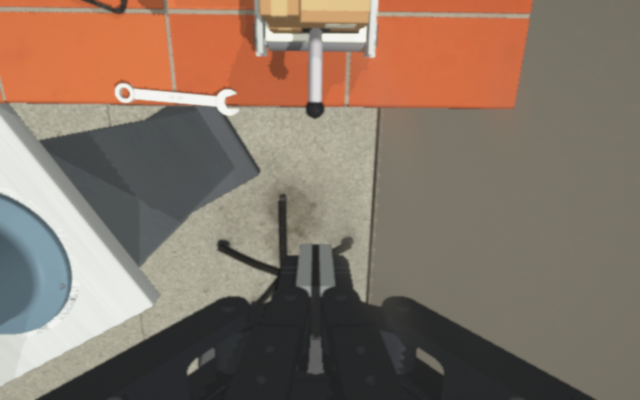

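>>> jog_arm([
  [-1,-1,40],
  [-1,-1,80],
  [-1,-1,120],
  [-1,-1,160],
  [-1,-1,200],
], spin=[0.011,0.011,0.011,0.011,0.011])

```text
time_s: 36.28
ee_pos: [454.0, -80.6, 61.6]
eef_rot: [2.719, 1.572, 0.001]
force: [0.9, -0.3, 0.3]
gripper_width: -0.2
```

>>> jog_arm([
  [0,0,16],
  [0,0,16],
  [0,0,16],
  [0,0,16],
  [0,0,16],
], spin=[0,0,0,0,0])

```text
time_s: 36.7
ee_pos: [456.0, -81.7, 49.4]
eef_rot: [2.719, 1.567, 0.004]
force: [0.1, 0.4, 0.8]
gripper_width: 0.5
```

```bash
python3 - <<'E'
from h import *
plan(*(C0-145*U),46,60)
f=grab("wrist","w43")
s,T,p=pose(); print(st(s["ee_pos"]))
E
```

```text
t 36.7 pos [456.  -81.7  49.4] phi 59.9 j6 6 w 0.5 F [0.1 0.4 0.8]
delta [24.1 -2.8  3.4] spin -0.002 | dist 24 rows 0.6
[-169.1   -2.6]
```

View pics/w43.png

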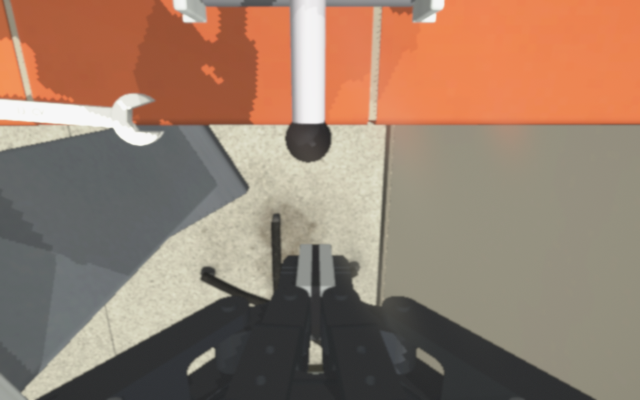

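>>> jog_arm([
  [8,-3.5,3],
  [15,-3.5,3],
  [20,-3.5,3],
  [20,-3.5,3],
], spin=[0,0,0,0])

```text
time_s: 37.08
ee_pos: [461.7, -61.0, 44.5]
eef_rot: [2.721, 1.57, 0.001]
force: [0.0, -0.4, 0.2]
gripper_width: -0.3
```

>>> jog_arm([
  [3,0,0],
  [6,0,0],
  [9,0,0],
  [12,0,0],
  [14,0,0],
], spin=[0,0,0,0,0])

```text
time_s: 37.5
ee_pos: [468.3, -49.6, 44.2]
eef_rot: [-2.722, -1.568, -0.0]
force: [-0.0, -0.3, -0.2]
gripper_width: -0.2
```

```bash
python3 - <<'E'
from h import *
f=grab("wrist","w44")
s,T,p=pose(); print(st(s["ee_pos"]),s["ee_pos"],s["force"])
E
```

```text
[-134.9    2.6] [468.39300622 -49.44834246  44.2190194 ] [0.1641824  0.35756751 0.53015653]
```

View pics/w44.png

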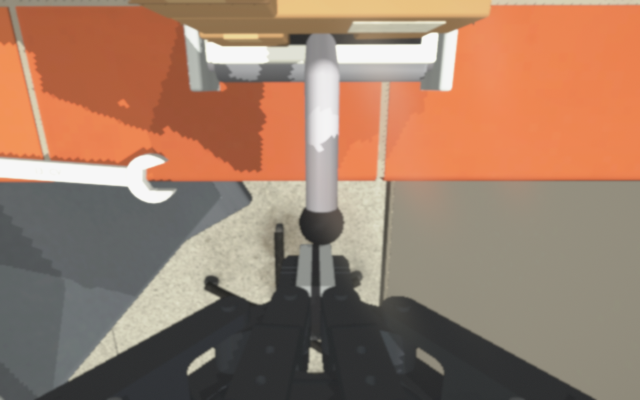

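>>> jog_arm([
  [0,1.8,3],
  [0,1.8,5.5],
  [0,1.8,5.5],
], spin=[0,0,0])

```text
time_s: 37.8
ee_pos: [469.3, -50.7, 38.0]
eef_rot: [-2.722, -1.567, 0.001]
force: [-0.5, 0.9, 0.0]
gripper_width: 0.0
```

>>> jog_arm([
  [4,0,0],
  [8,0,0],
  [12,0,0],
  [16,0,0],
  [20,0,0],
], spin=[0,0,0,0,0])

```text
time_s: 38.22
ee_pos: [479.8, -33.0, 38.6]
eef_rot: [-2.722, -1.568, 0.001]
force: [-0.7, -0.8, -1.2]
gripper_width: 0.0
```

```bash
python3 - <<'E'
from h import *
f=grab("wrist","w45")
s,T,p=pose(); print(st(s["ee_pos"]),s["ee_pos"],s["force"])
E
```

```text
[-114.4    0.8] [480.23885035 -32.5558848   38.77103002] [-0.1271995  -0.27186675  0.27943384]
```

View pics/w45.png

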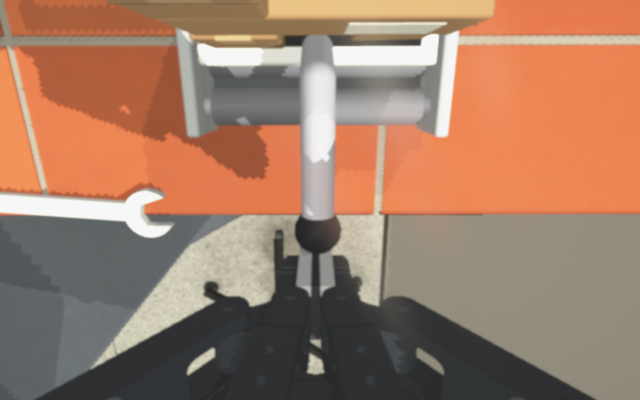

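>>> jog_arm([
  [5,0,0],
  [10,0,0],
  [15,0,0],
  [20,0,0],
  [25,0,0],
], spin=[0,0,0,0,0])

```text
time_s: 38.68
ee_pos: [492.6, -11.4, 38.8]
eef_rot: [2.722, 1.568, 0.0]
force: [-1.2, -1.0, 0.1]
gripper_width: -0.2
```

>>> jog_arm([
  [5,0,0],
  [10,0,0],
  [15,0,0],
  [20,0,0],
  [25,0,0],
], spin=[0,0,0,0,0])

```text
time_s: 39.1
ee_pos: [505.1, 10.2, 38.8]
eef_rot: [-2.723, -1.568, -0.0]
force: [-0.7, -0.7, 0.1]
gripper_width: 0.1
```

```bash
python3 - <<'E'
from h import *
f=grab("wrist","w46")
s,T,p=pose(); print(st(s["ee_pos"]),s["ee_pos"],s["force"])
E
```

```text
[-64.1   0.5] [505.61330593  10.79008518  38.86133649] [ 0.41168374  0.36303692 -0.24205213]
```

View pics/w46.png

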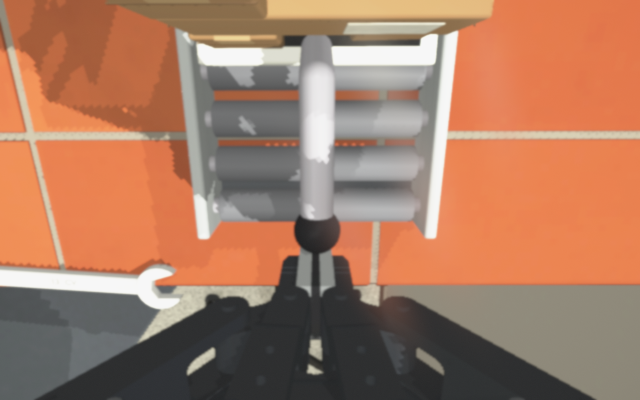

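>>> jog_arm([
  [5,0,0],
  [10,0,0],
  [15,0,0],
  [20,0,0],
  [25,0,0],
], spin=[0,0,0,0,0])

```text
time_s: 39.57
ee_pos: [517.7, 31.8, 38.8]
eef_rot: [2.723, 1.567, 0.0]
force: [-0.3, -1.5, 0.5]
gripper_width: 0.1
```

>>> jog_arm([
  [3,0,0],
  [6,0,0],
  [9,0,0],
  [12,0,0],
  [14,0,0],
], spin=[0,0,0,0,0])

```text
time_s: 39.98
ee_pos: [524.6, 43.8, 38.8]
eef_rot: [-2.723, -1.568, -0.0]
force: [-1.3, -0.8, 0.8]
gripper_width: 0.2
```

```bash
python3 - <<'E'
from h import *
f=grab("wrist","w47")
s,T,p=pose(); print(st(s["ee_pos"]),s["ee_pos"],s["force"])
E
```

```text
[-25.8   0.5] [524.75654077  43.99779185  38.77962485] [-0.64185228  0.07968655  0.40599335]
```

View pics/w47.png

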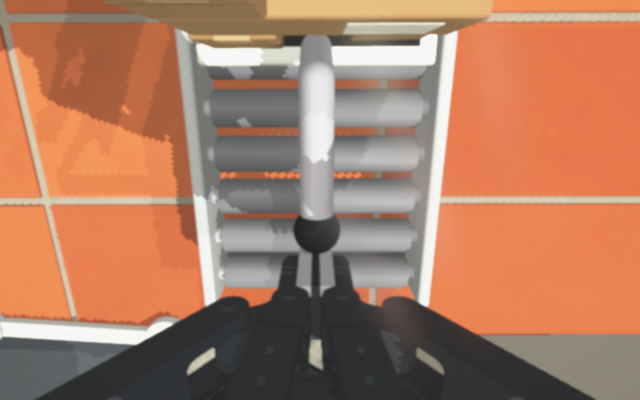

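>>> jog_arm([
  [2,0,0],
  [4,0,0],
  [6,0,0],
  [8,0,0],
], spin=[0,0,0,0])

```text
time_s: 40.37
ee_pos: [526.0, 46.3, 38.6]
eef_rot: [2.716, 1.57, -0.018]
force: [-15.3, -27.3, 11.9]
gripper_width: -0.2
```

>>> jog_arm([
  [2,0,0],
  [4,0,0],
  [6,0,0],
], spin=[0,0,0])

```text
time_s: 40.62
ee_pos: [526.0, 46.4, 38.5]
eef_rot: [2.711, 1.571, -0.038]
force: [-28.7, -49.1, 20.9]
gripper_width: -0.2
```

>>> jog_arm([
  [-8,0,0],
  [-14,0,0],
  [-20,0,0],
  [-25,0,0],
], spin=[0,0,0,0])

```text
time_s: 40.95
ee_pos: [518.8, 33.9, 38.8]
eef_rot: [-2.723, -1.567, -0.001]
force: [-0.3, 0.1, -0.6]
gripper_width: 0.0
```

```bash
python3 - <<'E'
from h import *
f=grab("wrist","w48")
s,T,p=pose(); print(st(s["ee_pos"]),s["ee_pos"],s["force"])
f=grab("scene"); crop(f,240,130,400,250,5,"s2")
E
```

```text
[-38.    0.7] [518.46775077  33.49834739  38.63870076] [ 0.74896944 -1.45613569  0.17836912]
```

View pics/w48.png

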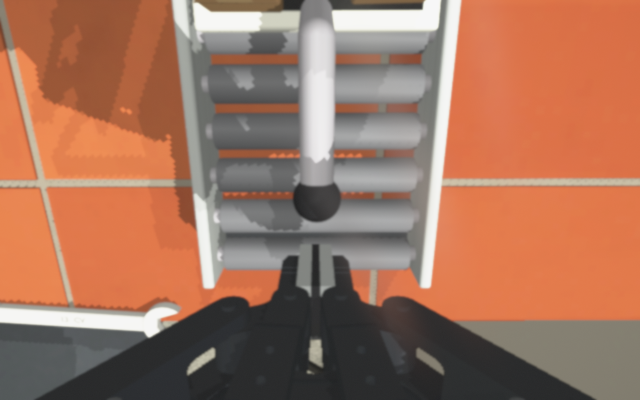

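View pics/s2.png

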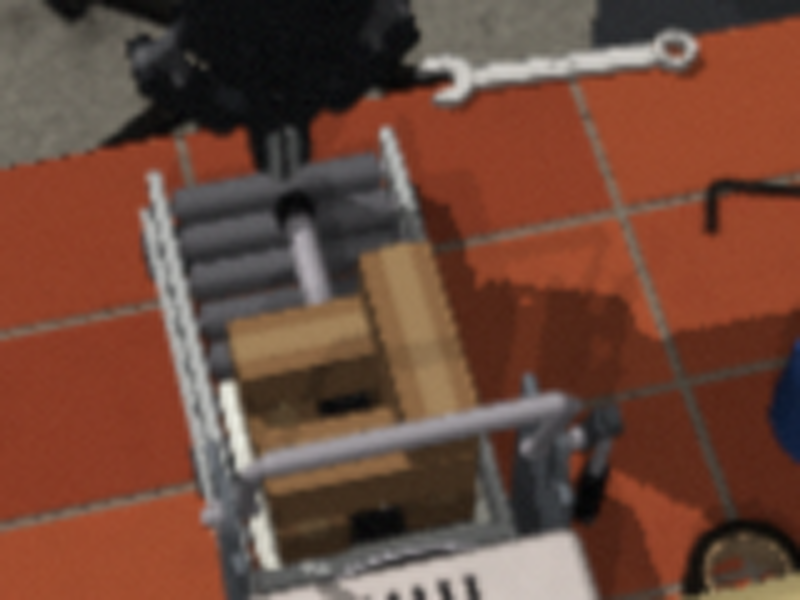

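```bash
python3 - <<'E'
from h import *
f=grab("wrist")
print("ball",st(ray(f,(317,201),70)), "board rear edge top mid",st(ray(f,(316,29),44)), st(ray(f,(270,31),44)))
E
```

```text
ball [-4.4  0.6] board rear edge top mid [61.3  0.8] [60.6 19.7]
```

>>> jog_arm([
  [0,0,-40],
  [0,0,-80],
  [0,0,-120],
  [0,0,-160],
  [0,0,-200],
], spin=[0,0,0,0,0], grip=-0.2)

```text
time_s: 41.52
ee_pos: [518.7, 34.7, 240.8]
eef_rot: [2.722, 1.569, 0.001]
force: [1.4, 0.3, -0.3]
gripper_width: 51.3
```

>>> jog_arm([
  [0,0,-36],
  [0,0,-40],
  [0,0,-40],
  [0,0,-40],
  [0,0,-40],
], spin=[-0.12,-0.24,-0.36,-0.48,-0.6])

```text
time_s: 41.93
ee_pos: [519.1, 34.6, 279.1]
eef_rot: [2.129, 2.309, 0.001]
force: [-0.0, 0.4, -1.0]
gripper_width: 51.1
```

```bash
python3 - <<'E'
from h import *
plan(*(C0+207*U-14*L_),280,150)
f=grab("wrist","w49")
E
```

```text
t 41.9 pos [519.1  34.6 279.1] phi 94.6 j6 -13 w 51.1 F [-0.   0.4 -1. ]
delta [192.2 150.6  -0.7] spin -0.966 | dist 244 rows 7.7
```

View pics/w49.png

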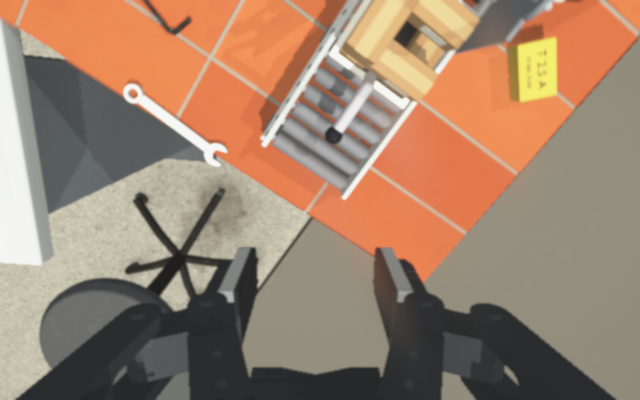

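>>> jog_arm([
  [32,25,0],
  [64,50,0],
  [96,75,0],
  [128,100,0],
  [150,117,0],
], spin=[-0.12,-0.24,-0.36,-0.48,-0.6])

```text
time_s: 42.4
ee_pos: [625.5, 195.6, 278.2]
eef_rot: [-1.354, -2.834, -0.001]
force: [0.2, 0.6, -1.0]
gripper_width: 51.1
```

```bash
python3 - <<'E'
from h import *
plan(*(C0+207*U-14*L_),280,150)
E
```

```text
t 42.4 pos [625.5 195.6 278.2] phi 128.9 j6 -31 w 51.1 F [ 0.2  0.6 -1. ]
delta [15.5 48.8 -1.7] spin -0.368 | dist 51 rows 2.9
```

>>> jog_arm([
  [8,24,-2],
  [15,49,-2],
  [15,49,-2],
  [15,49,-2],
  [15,49,-2],
], spin=[-0.12,-0.24,-0.368,-0.368,-0.368])

```text
time_s: 42.82
ee_pos: [653.2, 235.0, 280.2]
eef_rot: [-0.826, -3.03, 0.001]
force: [-0.1, 0.6, -0.8]
gripper_width: 51.0
```

```bash
python3 - <<'E'
from h import *
plan(*(C0+207*U-14*L_),240,150)
f=grab("wrist","w50")
s,T,p=pose(); print(st(s["ee_pos"]), px(f,[*(C0+207.7*U),225.6]))
E
```

```text
t 42.8 pos [653.2 235.  280.2] phi 149.5 j6 -49 w 51.0 F [-0.1  0.6 -0.8]
delta [ 1.3  3.2 40.2] spin -0.009 | dist 40 rows 1.0
[203.4 -15.4] [319.68026765 185.66262628]
```

View pics/w50.png

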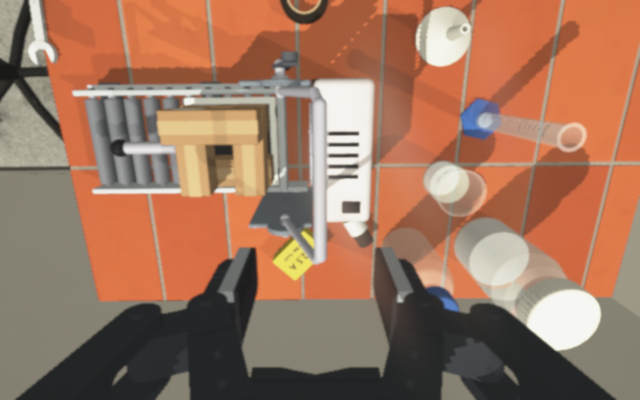

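>>> jog_arm([
  [0,2.5,20],
  [0,2.5,45],
  [0,2.5,65],
  [0,2.5,80],
  [0,2.5,82],
], spin=[-0.009,-0.009,-0.009,-0.009,-0.009])

```text
time_s: 43.28
ee_pos: [652.6, 235.8, 194.8]
eef_rot: [-0.81, -3.03, 0.004]
force: [0.4, 0.1, -0.4]
gripper_width: 51.0
```

```bash
python3 - <<'E'
from h import *
f=grab("wrist","w51")
s,T,p=pose(); print(st(s["ee_pos"]), s["ee_pos"],s["force"])
E
```

```text
[204.8 -14.9] [653.42713919 236.02040868 196.50241899] [ 0.10554309 -1.04028041 -0.89668136]
```

View pics/w51.png

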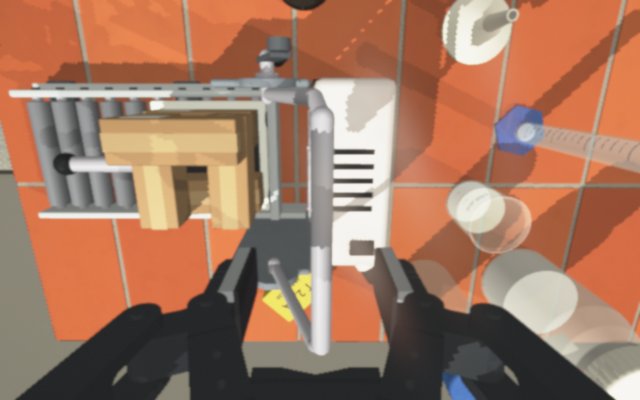

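>>> jog_arm([
  [0,1.5,0],
  [0,1.5,0],
  [0,1.5,0],
  [0,1.5,0],
  [0,1.5,0],
], spin=[0,0,0,0,0], grip=1, force=30)

```text
time_s: 43.75
ee_pos: [655.8, 237.1, 200.8]
eef_rot: [0.808, 3.035, -0.002]
force: [-2.6, -2.8, 4.9]
gripper_width: 7.5
```

```bash
python3 - <<'E'
from h import *
f=grab("wrist","w52")
s,T,p=pose(); print(st(s["ee_pos"]), s["ee_pos"],s["force"],s["gripper_width"])
b0=np.array([-92*np.cos(2.44-.524),92*np.sin(2.44-.524)])
for q in [2.44,2.3,2.15,2.0,1.85,1.7,1.5,1.3,1.1,.9,.75]: print(q,(np.array([-92*np.cos(q-.524),92*np.sin(q-.524)])-b0).round(1))
E
```

```text
[207.  -16.4] [655.79217795 237.1257797  200.79710597] [-3.12953083 -4.05899421  4.08678132] 7.402208319421255
2.44 [0. 0.]
2.3 [-12.4   3.5]
2.15 [-26.1   5.3]
2.0 [-39.8   5. ]
1.85 [-53.4   2.7]
1.7 [-66.5  -1.6]
1.5 [-82.7 -10.4]
1.3 [-96.8 -22.1]
1.1 [-108.3  -36.5]
0.9 [-116.7  -52.8]
0.75 [-120.8  -66. ]
```

View pics/w52.png

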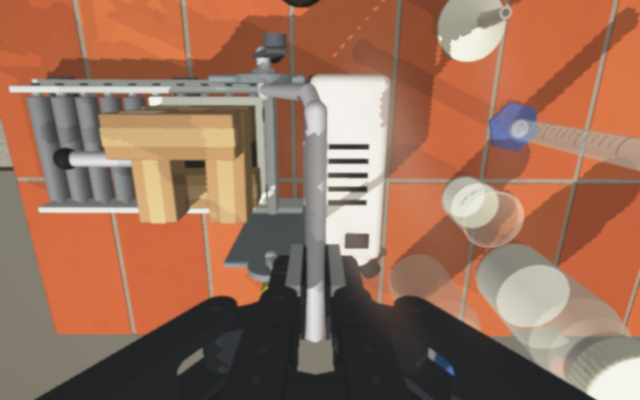

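>>> jog_arm([
  [0,-12.4,-3.5],
  [0,-26,-5.3],
  [0,-39.8,-5],
  [0,-53.4,-2.7],
  [0,-66.5,1.6],
], spin=[0,0,0,0,0])

```text
time_s: 44.22
ee_pos: [622.9, 180.0, 199.4]
eef_rot: [0.807, 3.033, 0.004]
force: [1.3, 1.0, -1.4]
gripper_width: 7.4
```

```bash
python3 - <<'E'
from h import *
f=grab("wrist","w53")
s,T,p=pose(); print(st(s["ee_pos"]), s["ee_pos"],s["force"],s["gripper_width"])
E
```

```text
[138.2 -16.4] [621.35434886 177.56080166 198.05164194] [-2.03926729 -4.41524954  5.78549128] 7.209693890557736
```

View pics/w53.png

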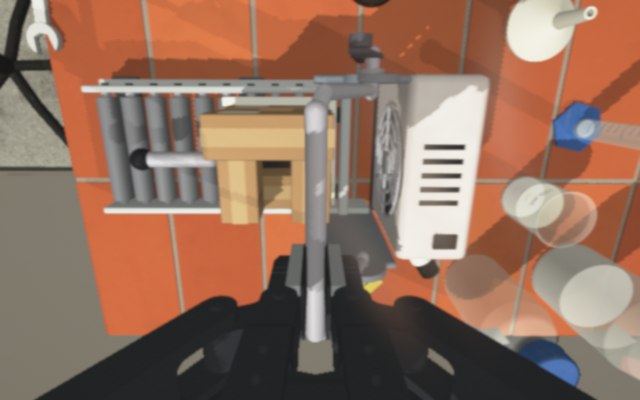

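>>> jog_arm([
  [0,-16,9],
  [0,-30,20.5],
  [0,-42,35],
  [0,-50,50],
  [0,-53.5,60],
], spin=[0,0,0,0,0])

```text
time_s: 44.68
ee_pos: [595.4, 132.6, 136.2]
eef_rot: [0.809, 3.035, -0.0]
force: [2.0, -1.5, -0.4]
gripper_width: 7.8
```

```bash
python3 - <<'E'
from h import *
f=grab("wrist","w54")
s,T,p=pose(); print(st(s["ee_pos"]), s["ee_pos"],s["force"],s["gripper_width"])
E
```

```text
[ 85.8 -16.3] [595.12324753 132.19576773 134.35789847] [ 4.5099193  -3.2156746  -3.93502219] 7.553326858317477
```

View pics/w54.png

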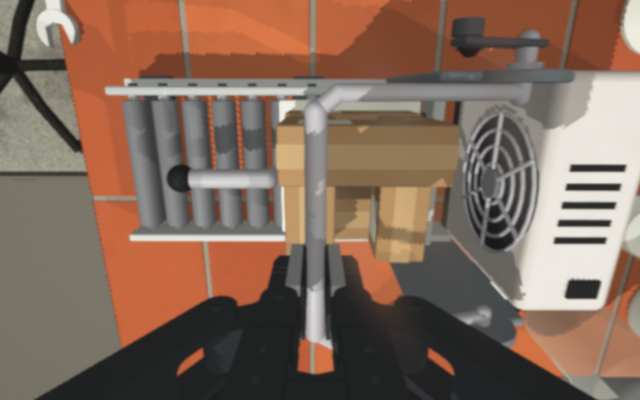

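>>> jog_arm([
  [0,-0.5,4],
  [0,-1,8],
  [0,-1.3,11],
  [0,-1.3,11],
], spin=[0,0,0,0])

```text
time_s: 45.07
ee_pos: [594.4, 130.9, 125.2]
eef_rot: [-0.807, -3.034, 0.007]
force: [-0.6, -7.5, -2.7]
gripper_width: 7.3
```

>>> jog_arm([
  [0,0,0],
  [0,0,0],
  [0,0,0],
  [0,0,0],
  [0,0,0],
], spin=[0,0,0,0,0], grip=0.2)

```text
time_s: 45.48
ee_pos: [595.3, 133.1, 126.5]
eef_rot: [0.807, 3.036, 0.001]
force: [-0.5, 0.3, -0.5]
gripper_width: 34.0
```

>>> jog_arm([
  [0,0,-8],
  [0,0,-20],
  [0,0,-45],
  [0,0,-80],
  [0,0,-110],
], spin=[0,0,0,0,0])

```text
time_s: 45.9
ee_pos: [595.3, 132.8, 239.1]
eef_rot: [0.807, 3.035, 0.001]
force: [-0.0, -0.7, 0.6]
gripper_width: 34.4
```

```bash
python3 - <<'E'
from h import *
f=grab("wrist","w55")
s,T,p=pose(); print(st(s["ee_pos"]), s["ee_pos"],s["force"],s["gripper_width"])
E
```

```text
[ 88.5 -19.2] [598.9911606  133.08383252 247.22740547] [ 0.72236881 -0.07416418  5.56414051] 34.35285175964425
```

View pics/w55.png

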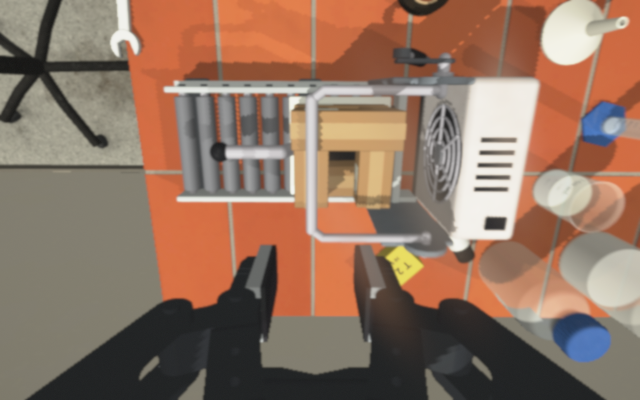

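>>> jog_arm([
  [-8,0,-10],
  [-15,0,-20],
  [-20,0,-20],
  [-20,0,-20],
  [-20,0,-20],
], spin=[0,0,0,0,0])

```text
time_s: 46.37
ee_pos: [612.3, 122.6, 255.3]
eef_rot: [-0.808, -3.034, 0.001]
force: [-0.4, -0.7, -0.0]
gripper_width: 34.2
```

```bash
python3 - <<'E'
from h import *
f=grab("wrist","w56"); crop(f,160,50,460,240,2.6,"w56c")
s,T,p=pose(); print(st(s["ee_pos"]), s["ee_pos"],s["force"],p)
np.savez("f56.npz",**{k:f[k] for k in("intrinsics","R","t")})
g=grab("scene"); crop(g,240,130,400,250,5,"s3")
E
```

```text
[ 86.  -35.6] [611.96159528 122.75648687 254.85693191] [-0.51770453  0.41288875  0.35582171] 150.20758136654172
```

View pics/w56c.png

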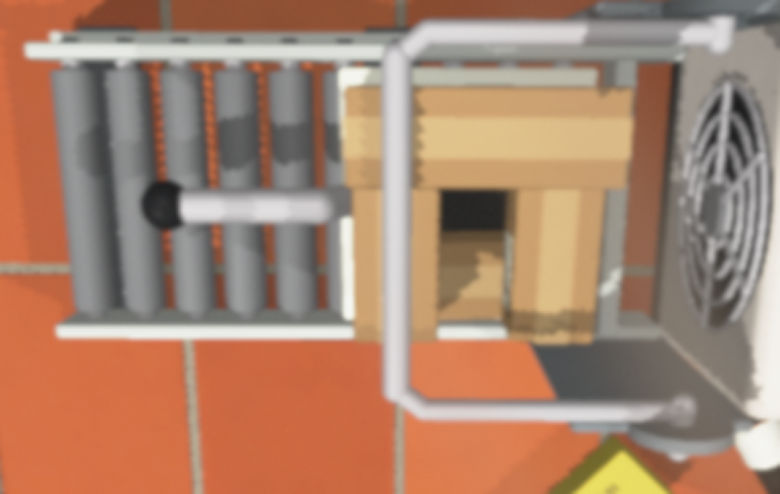

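View pics/s3.png

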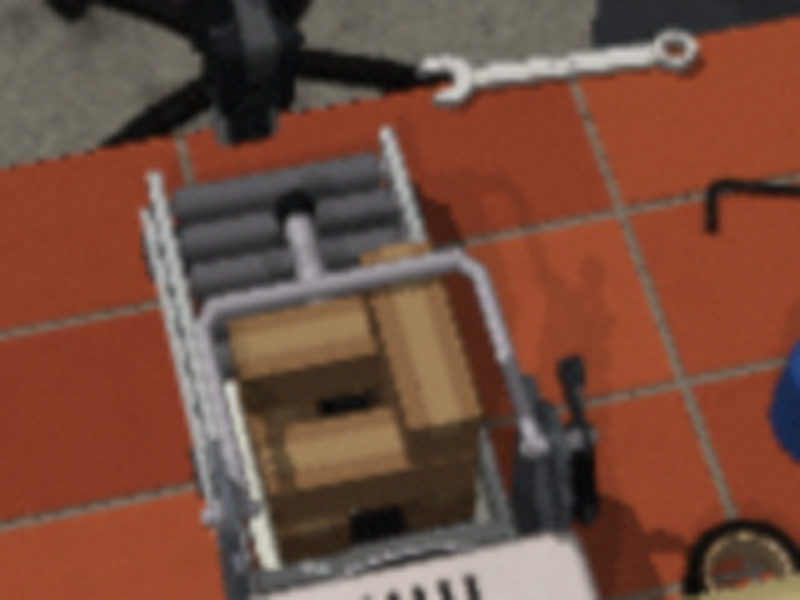

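```bash
python3 - <<'E'
from h import *
f=grab("wrist")
q=lambda p,z: st(ray(f,np.array(p)/2.6+[160,50],z)).tolist()
print("ball",q((163,205),70),"board rear-left",q((340,68),44),"board front-left",q((597,70),44),"rear-right",q((347,320),44))
print("top",[q(p,134) for p in [(346,87),(630,88),(626,188),(348,188)]])
print("midfront",[q(p,104) for p in [(603,190),(593,341),(508,341)]],"midrear",[q(p,104) for p in [(355,190),(357,338),(437,338)]])
print("bar",q((397,200),138.5),q((397,390),138.5),q((397,50),138.5))
E
```

```text
ball [-3.9, 1.0] board rear-left [61.8, 50.7] board front-left [161.2, 50.2] rear-right [63.0, -49.3]
top [[69.5, 42.9], [153.5, 42.9], [154.4, 13.8], [69.6, 13.5]]
midfront [[153.8, 10.3], [153.8, -42.3], [123.7, -42.4]] midrear [[70.2, 10.1], [70.2, -41.5], [98.5, -41.4]]
bar [84.6, 10.5] [84.7, -49.7] [84.6, 53.1]
```

```bash
python3 - <<'E'
from h import *
print(robot.sign_off())
E
```

```text
the job is handed in; nothing more can be done
None
```

The stack is built, the carrier is home in the bay and the bail bears on the stack. I handed the job in at about 46 s. Four loose cartons were there, so with carton6 the stack is two low, two crosswise and one at top_left.

**Last checks**
- **Carrier:** the board spans 62 to 161 mm along the track, measured from where it first stood. Its centre is about 111.7 mm, and I expected home at about 111.6 mm.
- **Stack:** the measured faces of the upper two layers sit within about 1.5 mm of the mat's edges.
- **Bail:** the crossbar lies within a millimetre of its three-layer position.
- **Arm and bench:** the gripper was clear with no contact force. No loose thing I saw on the bench had moved, though I compared them only by eye.

**What did not go cleanly**
- **Bail pinch:** the first pinch missed because the fingers end higher than I assumed, and I regripped lower.
- **Push force:** pushing the carrier home, I pressed the ball against the stop with about 57 N horizontally (about 61 N in all). This was at the fingertips, for a fraction of a second, and I backed off. It is over the 40 N limit for the gripper body, though under the 120 N wrist limit, so it could count against the run.
- **carton6:** it measured about 3 mm forward and 1° turned from its place at the start. I left it as given.

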